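# Lock the adjusted stops with their jam nuts and put the tools away

## Task

The height stops on the sewing-machine repair bench have been set; lock each one that is there: slide the open-ended spanner onto the lower nut with its handle beside the stop pin so that the nut keeps its setting, and tighten the winged jam nut clockwise until it comes up hard. Only when every jam nut is tight, take the spanner off and hang it by its eye on a free peg of the rack; the setting gauge belongs on the other peg (hang it whenever you like). Do not shove the stops about, and leave everything else on the bench where it is.

Things in the scene. Friction and masses are not known exactly. Their poses are not given: they have to be found in the camera images.
- stop_a: Adjustable stop on the robot's left (may be absent), 2.2 kg, rubber-soled, standing free: grey foot 90 x 84 x 22 mm, origin under its stud, z up. A bar (40 wide, 16 high) runs 155 mm out along -x. At x = -145 mm a rest block (16 x 36, top 30 mm up) for the spanner handle, with an upright stop pin at y = +14.5: 8 mm thick, 26 mm tall. The pin stops a handle laid beside it (2.5 mm gap) from going round clockwise.
- stop_a_nut (a point): Centre of the underside of that lower nut; axes as the stop's. It sits on a round boss (radius 24, top 30 mm above the bench) and is 14 mm tall; the spanner goes on by sliding flat along the stop's +x, its jaw on the boss and handle on the rest. After tightening the jaw may bind: ease the handle some 8 degrees off the pin and half back, then pull it straight off.
- nut_a (a joint): Angle of the lower nut, rad, clockwise from above positive; 0 is its setting (starts within 0.04). Oiled steel hexagon 30 mm across flats; at 0 two flats are parallel to the stop's x. It turns more easily (0.03 N m) than the jam nut does on it (0.15 N m): unless held, it goes round with the jam nut.
- jam_a (a joint): Turn of the jam nut relative to the lower nut, rad, clockwise from above positive; starts slack at 0.4 to 1.0, fully tight against a hard stop at 2.4. It does not rise or sink.
- jam_a_wing (a point): Centre of the brass wing of the jam nut, on the stud axis, 66 mm above the bench. The wing is an upright bar 44 mm long (point's x), 9 mm thick (y), 22 mm tall, from 55 to 77 mm above the bench; below it a round collar 25 mm in diameter from 45 to 55 mm.
- stop_b: Adjustable stop on the robot's right (may be absent), 2.2 kg, rubber-soled, standing free: grey foot 90 x 84 x 22 mm, origin under its stud, z up. A bar (40 wide, 16 high) runs 155 mm out along -x. At x = -145 mm a rest block (16 x 36, top 30 mm up) for the spanner handle, with an upright stop pin at y = +14.5: 8 mm thick, 26 mm tall. The pin stops a handle laid beside it (2.5 mm gap) from going round clockwise.
- stop_b_nut (a point): Centre of the underside of that lower nut; axes as the stop's. It sits on a round boss (radius 24, top 30 mm above the bench) and is 14 mm tall; the spanner goes on by sliding flat along the stop's +x, its jaw on the boss and handle on the rest. After tightening the jaw may bind: ease the handle some 8 degrees off the pin and half back, then pull it straight off.
- nut_b (a joint): Angle of the lower nut, rad, clockwise from above positive; 0 is its setting (starts within 0.04). Oiled steel hexagon 30 mm across flats; at 0 two flats are parallel to the stop's x. It turns more easily (0.03 N m) than the jam nut does on it (0.15 N m): unless held, it goes round with the jam nut.
- jam_b (a joint): Turn of the jam nut relative to the lower nut, rad, clockwise from above positive; starts slack at 0.4 to 1.0, fully tight against a hard stop at 2.4. It does not rise or sink.
- jam_b_wing (a point): Centre of the brass wing of the jam nut, on the stud axis, 66 mm above the bench. The wing is an upright bar 44 mm long (point's x), 9 mm thick (y), 22 mm tall, from 55 to 77 mm above the bench; below it a round collar 25 mm in diameter from 45 to 55 mm.
- spanner: Steel open-ended spanner, 225 mm long, 160 g, lying flat on the bench. Origin under the middle of its grip (black sleeve 80 long, 16 wide, 12 thick; steel handle 16 wide, 8 thick), z up, jaw at +x, eye at -x. Jaw 10 mm thick, 52 mm wide outside, opening to +x: gap 32 mm with flared mouth, throat to tips from x = 57 to 100 mm; jaw centre (comes onto the nut axis) at x = +75 mm.
- spanner_eye (a point): Centre of the hanging eye of the spanner, x = -107 mm, 4 mm above the underside; hole 20 mm, outside 32 mm, 8 mm thick.
- gauge: Flat steel setting gauge, 160 mm long, 90 g, lying flat: handle 16 wide, 10 thick, a stepped T-shaped aluminium head (34 mm wide, reaching x = +77) at +x, eye at -x. Origin under the handle near the balance point, z up.
- gauge_eye (a point): Centre of the gauge's hanging eye, x = -68 mm, 4 mm above the underside; hole 20 mm, outside 32 mm, 8 mm thick.
- rack: Blue tool rack, fixed: foot, two uprights, crossbar 190 mm wide at 280 mm height. Origin on the bench below the crossbar's front face; -x faces the robot. Two steel pegs, 9 mm thick, 51 mm long, at y = +65 and -65 mm leave the crossbar at 280 mm height and slant 45 degrees up towards -x, tips at x = -36, height 316 mm.
- peg_left (a point): Point on the axis of the rack's left (+y) peg, 13 mm up from its root (x = -9, height 289 mm); axes as the rack's.
- peg_right (a point): The same on the right (-y) peg.
- oil: Bystander: small oil bottle, 40 mm diameter, 110 tall; leave alone. Origin under its middle.
- reel: Bystander: wooden thread reel, 34 mm diameter, 42 tall; leave alone. Origin under its middle.
- bobbin: Bystander: steel bobbin, 28 mm diameter, 16 tall; leave alone. Origin under its middle.
- tray: Bystander: black parts tray, 120 x 90 x 30 mm; leave alone. Origin under its middle.
Not all that is in view belongs to the job. Leave any blue or orange look-alike of the gauge alone.

How it is judged:
On the way:
1. every jam nut is tight and every lower nut still at its setting, the spanner not yet hung (value of joint each of jam_a, jam_b above 2.2 rad and not (value of joint nut_a above 0.4 rad or value of joint nut_a below -0.4 rad) and not (value of joint nut_b above 0.4 rad or value of joint nut_b below -0.4 rad) and height (world z) of spanner_eye below 0.2 m), for 0.2 s.
At the end, for the whole second after the job is handed in: Each present jam nut is turned to 2.2 rad or more (hard stop at 2.4), each lower nut is within 0.4 rad of its setting, the spanner hangs by its eye on one peg and the gauge on the other (eye within 28 mm of the peg's site, its flat side more than 0.9 rad from level), both at rest (value of joint each of jam_a, jam_b above 2.2 rad and not (value of joint nut_a above 0.4 rad or value of joint nut_a below -0.4 rad) and not (value of joint nut_b above 0.4 rad or value of joint nut_b below -0.4 rad) and angle between each of spanner, gauge's own z axis and vertical above 0.9 rad and linear speed of each of spanner, gauge below 0.03 m/s and ((distance between spanner_eye and peg_left below 0.028 m and distance between gauge_eye and peg_right below 0.028 m) or (distance between spanner_eye and peg_right below 0.028 m and distance between gauge_eye and peg_left below 0.028 m))); the robot touches nothing.
It fails at once if the lower nut of stop a is turned more than 0.4 rad from its setting (value of joint nut_a above 0.4 rad or value of joint nut_a below -0.4 rad).
It fails at once if the lower nut of stop b is turned more than 0.4 rad from its setting (value of joint nut_b above 0.4 rad or value of joint nut_b below -0.4 rad).
It fails at once if a bystander is moved more than 4 cm (distance of any of oil, reel, bobbin, tray from where it was at the start of the episode above 0.04 m).
It fails at once if a stop is shoved more than 4 cm (distance of any of stop_a, stop_b from where it was at the start of the episode above 0.04 m).
Of stop_a, stop_b only 1 to 2 are there at a start; the rules pass over those that are not, and their reading is None.
At some moment in a run one of gauge may be knocked a few centimetres aside while the robot is not near it.
It also fails if it takes over 210 s, if anything falls off the work surface, if the arm or the gripper's body presses on something with over 40 N, if the wrist force passes 120 N, or if a joint passes its speed limit or range.

## Robot

A 6-joint arm with a two-finger parallel gripper is mounted at the origin on the work surface. World frame = base frame: x ahead of the robot, y to its left, z up, the work surface at z = 0. Lengths are in m, angles in rad, forces in N, time in s.
With the tool pointing down it reaches from about 0.375 to 0.825 m from the base axis. Payload 5.5 kg.
Tool frame: the origin (TCP) lies midway between the tips of the shut fingers; the grasp point (between the pads) lies 19 mm behind it; z points along the fingers, y is the line along which they close (so a half turn about z gives the same grasp; the last joint's range is limited). The gripper opens to 85 mm and grips with 20 to 120 N. Pads are 22 mm wide; open, the fingers measure 114 mm over their backs; the gripper's body (76 mm by 85 mm) begins 54 mm behind the grasp point. The pads swing forward as they close: fully open they stand 13 mm farther back than shut.
Start: joints at [1.313, 0.314, -0.047, 1.21, 0, 1.571], TCP at [0.153, 0.58, 0.231] pointing down, gripper open.
Joint ranges: [-2.67, 2.67], [-0.69, 1.73], [-1.03, 1.25], [-2.08, 2.16], [-1.42, 1.45], [-3.14, 3.14]. Speed limits (rad/s): [2.39, 2.39, 3.01, 3.14, 3.14, 3.14].

## Interface

Orientations are given as [roll, pitch, yaw] about the fixed x, y, z axes, in that order (R = Rz(yaw) Ry(pitch) Rx(roll)).
In Python, from rig import read_state, capture, hand_in, search_frame, place_of gives the robot as it stands. The module is installed in compiled form; this text tells all that it offers.
- The arm moves only by the tool move_arm, never from a script. Its argument "motion" is a list of rows, each an object with "travel": the shift along the tool's x, y, z normalised to -1 to 1, where 1 is 0.1 m, a list of three; "twist": the turn about the tool's z normalised to -1 to 1, where 1 is 45 degrees. In form: [{"travel": [x, y, z], "twist": twist}, ...]. A call has 1 to 12 rows; each row is the pose to reach, as a shift and turn from the pose commanded when the call began, along the tool's axes at that moment; what a row does not reach only later rows make up. A row lasts 1/8 s, in which the tool goes at most 62.5 mm and 10.7 degrees, less where a joint would pass 70% of its speed; a pose out of reach is approached as far as the arm can. A call with a number of a shift or a turn outside -1 to 1 is refused whole. A call with a gripper value outside its range is refused whole. "fingers" is the closure, from 0 (fully open) to 1 (shut), set as the call begins (left out, the last holds). The fingers move at their own pace and stop on an object; "newtons" is the grip in N (left out, the last holds). Time passes only in rows, so rows that repeat a pose let the fingers close. It gives the time, the measured TCP pose, the force, the opening and the grip force at its end, in the units of the state.
- read_state(): the state, without advancing time (a new reading comes with each control period).
- capture(name): name is "scene" or "top" or "wrist"; returns a dict with "frame" (480x640x3 uint8, blue, green, red), "fx", "fy", "cx", "cy" (pixels), "extrinsics" (4x4, takes a point from world to camera coordinates). Camera axes: x right, y down, z forward; pixel columns grow to the right and rows downward; lengths in m; the calibration is good to about 2 mm. A picture is of the moment at which its call begins. There is no depth.
- hand_in(): hands the job in; it is judged then, once.
Trained networks look in a picture, given as the dict that the camera call returned (one of the last four; its "shot" number tells which), for a name from the list of things; names that differ only in an ending like _2 or _b are one class to them, and where a whole thing is asked for, a point or a joint stands for the part that bears it (a point fixed in the world has none). Each returns a list of dicts, best first, with "conf" (0 to 1); they miss things now and then, are a little off and sometimes report something else, mostly with a low value. They report only what shows in the picture. A call takes as long as a camera call. They do not tell look-alikes from the thing itself.
- search_frame(picture, name): "rect" ([left, top, width, height] as shares, 0 to 1, of the picture: columns of its width, rows of its height, round what is visible of it).
- place_of(picture, name): "at" ([column, row] as shares, 0 to 1, of the picture: columns of its width, rows of its height: a listed point, or the origin of a listed thing).
The state is a dict: "clock": time; "joints": joint angles; "dq": joint speeds; "tau": joint torques, N m; "tool_pos": TCP position; "orientation": TCP orientation; "contact_force": force on the tool from outside, world axes, zero at the start; "torque": the same for the moment, N m; "width": finger opening in m; "gripper_force": force on a finger pad.
Only numpy, scipy, OpenCV 4.12 (cv2) and the standard library are available. Lean on these libraries where they do the work, as an engineer would, in place of code of your own. Each camera call takes 0.05 s, during which the arm holds its last target. There are 200 camera calls.

## Working session

There is one attempt and no reset: what is moved stays moved. The work goes in short steps, Python scripts to look and compute and a tool call to move; the robot and the scene stay as the last step left them, time stands still between calls to the robot, and variables do not carry over. Pictures are saved under pics/ and viewed, at most 14 in all, crops included, and the job is handed in when it is done.

Besides the shell and the picture viewer there is one more tool, called after "Request:" as a command line: name --argument value ..., lists and objects as JSON in quotes. move_arm: Moves the arm, as the interface text tells. Scaled input: -1 to 1 covers 0.1 m each way for a shift and 45 degrees each way for a turn. Its arguments: {"type":"object","properties":{"motion":{"type":"array","items":{"type":"object","properties":{"travel":{"type":"array","items":{"type":"number"}},"twist":{"type":"number"}}}},"fingers":{"type":"number"},"newtons":{"type":"number"}},"required":["motion"]}

```bash
mkdir -p pics
cat > h.py <<'E'
import numpy as np, cv2, json
from rig import read_state, capture, hand_in, search_frame, place_of
from scipy.spatial.transform import Rotation as Ro
def ray(p,uv):
    E=np.array(p["extrinsics"]);R=E[:3,:3];t=E[:3,3]
    d=np.array([(uv[0]-p["cx"])/p["fx"],(uv[1]-p["cy"])/p["fy"],1.])
    return -R.T@t,R.T@d
def at_z(p,uv,z):
    o,d=ray(p,uv);return o+d*(z-o[2])/d[2]
def proj(p,X):
    E=np.array(p["extrinsics"]);c=E[:3,:3]@np.array(X)+E[:3,3]
    return np.array([p["fx"]*c[0]/c[2]+p["cx"],p["fy"]*c[1]/c[2]+p["cy"]])
def tri(obs):
    A=0;b=0;
    for p,uv in obs:
        o,d=ray(p,uv);d=d/np.linalg.norm(d);M=np.eye(3)-np.outer(d,d);A=A+M;b=b+M@o
    return np.linalg.solve(A,b)
def find(p,n,k=1):
    return [(round(r["conf"],2),np.array(r["at"])*[640,480]) for r in place_of(p,n)[:k]]
E
python3 - <<'E'
from h import *
np.set_printoptions(precision=3,suppress=True)
P={}
for n in ("scene","top"):
    P[n]=p=capture(n);cv2.imwrite(f"pics/{n}0.png",p["frame"])
    print(n,np.linalg.inv(p["extrinsics"])[:3,3])
    for k in "stop_a stop_a_nut jam_a_wing spanner spanner_eye gauge gauge_eye rack peg_left peg_right oil reel bobbin tray".split():
        print(k,[(c,u.round(1),at_z(p,u,{'stop_a_nut':.03,'jam_a_wing':.066,'peg_left':.289,'peg_right':.289}.get(k,0))[:2]) for c,u in find(p,k,3)])
print(read_state())
E
```

```text
scene [1.051 0.093 1.168]
stop_a [(0.91, array([274.4, 280.6]), array([ 0.523, -0.215])), (0.85, array([369.6, 310.7]), array([0.529, 0.078])), (0.46, array([350. , 329.9]), array([0.602, 0.041]))]
stop_a_nut [(0.78, array([373.9, 302.9]), array([0.516, 0.084]))]
jam_a_wing [(0.74, array([418.7, 384.9]), array([0.711, 0.243])), (0.66, array([379.6, 296. ]), array([0.508, 0.095]))]
spanner [(0.8, array([484.8, 344.9]), array([0.529, 0.403]))]
spanner_eye [(0.58, array([488.2, 384.2]), array([0.633, 0.423])), (0.34, array([297.1, 306.2]), array([ 0.58 , -0.123]))]
gauge [(0.89, array([220. , 262.8]), array([ 0.518, -0.395])), (0.77, array([160.6, 203.9]), array([ 0.374, -0.678])), (0.63, array([282.1, 187.7]), array([ 0.184, -0.317]))]
gauge_eye [(0.92, array([206.8, 278.6]), array([ 0.58, -0.41])), (0.8, array([274.9, 202.2]), array([ 0.25 , -0.318])), (0.69, array([148.3, 190.5]), array([ 0.336, -0.745]))]
rack [(0.83, array([318.8, 359.5]), array([ 0.708, -0.016]))]
peg_left [(0.97, array([350. , 329.6]), array([0.712, 0.054]))]
peg_right [(0.86, array([294.9, 304. ]), array([ 0.693
[... 1803 characters left out ...]
569, -0.417]))]
bobbin [(0.46, array([305.5, 187.8]), array([ 0.628, -0.075]))]
tray [(0.97, array([357.9, 176.5]), array([ 0.666, -0.26 ])), (0.71, array([304.1, 188.5]), array([ 0.625, -0.07 ])), (0.61, array([344.2, 221. ]), array([ 0.507, -0.208]))]
{'clock': 1.5, 'joints': array([ 1.313,  0.314, -0.047,  1.21 , -0.   ,  1.571]), 'dq': array([-0.001, -0.002, -0.002,  0.   ,  0.002, -0.   ]), 'tau': array([ -0.   , -53.945,  34.004,   0.002,  -0.   ,  -0.   ]), 'tool_pos': array([0.153, 0.58 , 0.231]), 'orientation': array([3.142, 0.   , 2.884]), 'contact_force': array([ 0.06 , -0.092, -0.23 ]), 'torque': array([-0.031, -0.019, -0.007]), 'gripper_force': 0.0, 'width': 0.08552984172660061}
```

View pics/scene0.png

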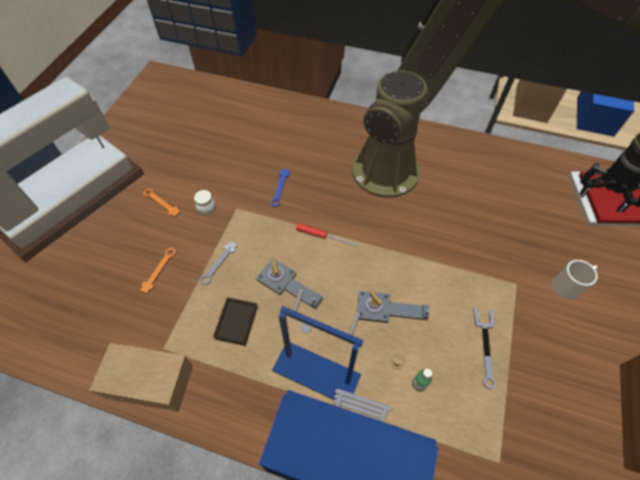

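View pics/top0.png

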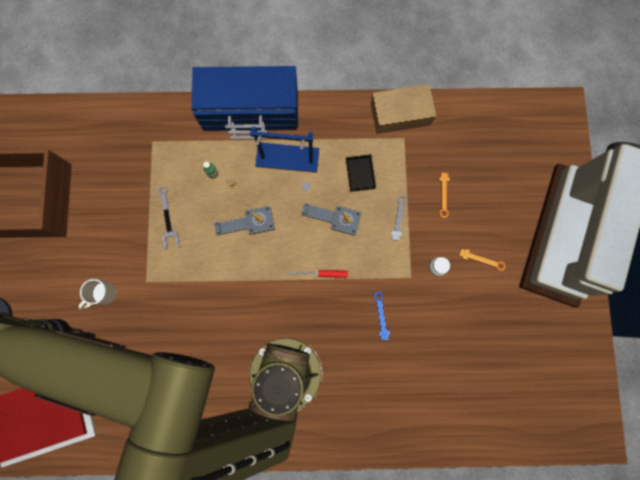

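Two stops are present: A at px (262,220) and B at (347,221) in the top view, both with their bars pointing left (+y). The spanner is at (168,220) and the steel gauge at (400,215). The blue and orange ones are look-alikes. The pegs are at about (262,138) and (300,142).

Next I'll go above the spanner.

Request:
move_arm --motion '[{"travel": [-1, -0.2, 0], "twist": 0}, {"travel": [-1, -0.2, 0], "twist": 0}]' --fingers 0 --newtons 40

```text
clock: 1.75
tool_pos: [0.2458, 0.5346, 0.2313]
orientation: [-3.142, 0.0, 2.884]
contact_force: [0.3, 0.3, -0.2]
width: 0.0855
gripper_force: 0.0
```

Request:
move_arm --motion '[{"travel": [-1, -0.2, 0], "twist": 0}, {"travel": [-1, -0.2, 0], "twist": 0}]'

```text
clock: 2.0
tool_pos: [0.3382, 0.4893, 0.2314]
orientation: [3.141, 0.0, 2.882]
contact_force: [0.3, -0.2, -0.1]
width: 0.085
gripper_force: 0.0
```

Request:
move_arm --motion '[{"travel": [-1, -0.2, 0], "twist": 0}, {"travel": [-1, -0.2, 0], "twist": 0}]'

```text
clock: 2.25
tool_pos: [0.43, 0.4443, 0.2313]
orientation: [3.141, 0.001, 2.882]
contact_force: [-0.1, 0.6, 1.0]
width: 0.0851
gripper_force: 0.0
```

Request:
move_arm --motion '[{"travel": [-0.5, 0, 0], "twist": -0.2}, {"travel": [-0.9, -0.1, 0], "twist": -0.4}, {"travel": [-0.9, -0.1, 0], "twist": -0.67}, {"travel": [-0.9, -0.1, 0], "twist": -0.67}]'

```text
clock: 2.75
tool_pos: [0.5126, 0.4126, 0.231]
orientation: [-3.142, -0.0, -2.875]
contact_force: [-0.0, 0.8, -0.7]
width: 0.0855
gripper_force: 0.0
```

```bash
cat >> h.py <<'E'
np.set_printoptions(precision=4,suppress=True)
def to(pos,yaw,s=None):
    "travel/twist from the measured pose to TCP pos, yaw (tool down)"
    s=s or read_state();R=Ro.from_euler('xyz',s["orientation"]).as_matrix()
    d=R.T@(np.array(pos)-s["tool_pos"]);dy=(yaw-s["orientation"][2]+np.pi)%(2*np.pi)-np.pi
    return (d/.1).round(3),round(-dy/(np.pi/4),3)
def st():
    s=read_state();print("t",round(s["clock"],2),"tcp",s["tool_pos"],"yaw",round(s["orientation"][2],4),"q6",round(s["joints"][5],2),"F",s["contact_force"].round(1),"T",s["torque"].round(2),"w",round(s["width"],4),"g",s["gripper_force"]);return s
E
python3 - <<'E'
from h import *
st();p=capture("wrist");cv2.imwrite("pics/w1.png",p["frame"])
print(np.array(p["extrinsics"]),p["fx"])
for n in("spanner","spanner_eye"):print(n,[(c,u,at_z(p,u,.004)) for c,u in find(p,n,2)])
E
```

```text
t 2.75 tcp [0.5126 0.4126 0.231 ] yaw -2.8748 q6 0.41 F [-0.   0.8 -0.7] T [ 0.04  0.01 -0.07] w 0.0855 g 0.0
[[-0.2638  0.9646  0.0008 -0.2637]
 [ 0.914   0.2498  0.3198 -0.613 ]
 [ 0.3082  0.0851 -0.9475  0.1869]
 [ 0.      0.      0.      1.    ]] 401.04915023273384
spanner [(0.9, array([307.904, 200.592]), array([0.5193, 0.4053, 0.004 ]))]
spanner_eye [(0.55, array([299.52 , 305.088]), array([0.6279, 0.4251, 0.004 ]))]
```

View pics/w1.png

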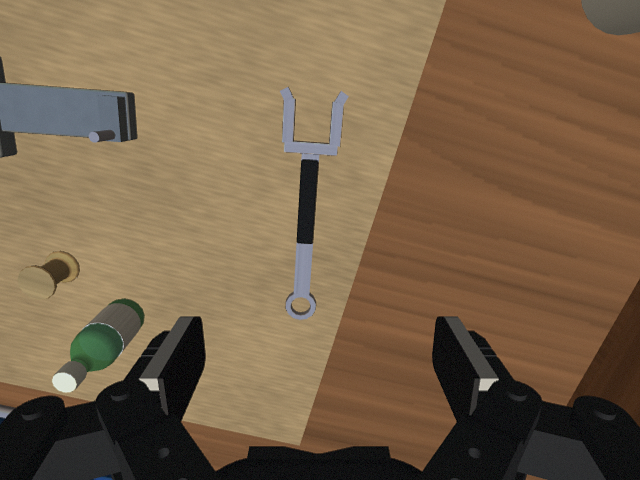

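Wrist view: the spanner eye is at (300,305), the sleeve centre at (307,201) and the jaw tips at about (314,92), with clear space around it.

Run:
```python
from h import *
p=capture("wrist")
e=at_z(p,(300,305),.008);s=at_z(p,(307.5,201),.012);j=at_z(p,(314,93),.01);t=at_z(p,(311.5,152),.01)
print(e,s,j,t,np.linalg.norm(j-e))
yaw=np.arctan2(*(j-e)[1::-1]);print(yaw)
print(to([s[0],s[1],.13],yaw),to([s[0],s[1],.003],yaw))
```

```text
[0.625  0.4259 0.008 ] [0.5172 0.4055 0.012 ] [0.4252 0.3868 0.01  ] [0.4735 0.3976 0.01  ] 0.2036591744243956
-2.948477622197249
(array([-0.032, -0.091,  1.014]), np.float64(0.094)) (array([-0.032, -0.091,  2.284]), np.float64(0.094))
```

Request:
move_arm --motion '[{"travel": [-0.03, -0.09, 0.5], "twist": 0.094}, {"travel": [-0.03, -0.09, 1], "twist": 0.094}, {"travel": [-0.03, -0.09, 1], "twist": 0.094}]'

```text
clock: 3.32
tool_pos: [0.5143, 0.4033, 0.1274]
orientation: [-3.138, -0.007, -2.947]
contact_force: [-0.6, 0.5, 0.6]
width: 0.0853
gripper_force: 0.0
```

Request:
move_arm --motion '[{"travel": [0, 0, 0.5], "twist": 0}, {"travel": [0, 0, 0.9], "twist": 0}, {"travel": [0, 0, 0.9], "twist": 0}]'

```text
clock: 3.7
tool_pos: [0.5161, 0.4046, 0.0405]
orientation: [-3.14, -0.003, -2.947]
contact_force: [-0.3, 0.8, 1.1]
width: 0.0853
gripper_force: 0.0
```

Request:
move_arm --motion '[{"travel": [0, 0, 0.37], "twist": 0}, {"travel": [0, 0, 0.37], "twist": 0}, {"travel": [0, 0, 0.37], "twist": 0}]'

```text
clock: 4.08
tool_pos: [0.5189, 0.4064, 0.0073]
orientation: [3.14, 0.003, -2.947]
contact_force: [0.2, -0.7, 0.6]
width: 0.0852
gripper_force: 0.0
```

Request:
move_arm --motion '[{"travel": [0, 0, 0], "twist": 0}, {"travel": [0, 0, 0], "twist": 0}, {"travel": [0, 0, 0], "twist": 0}, {"travel": [0, 0, 0], "twist": 0}, {"travel": [0, 0, 0], "twist": 0}, {"travel": [0, 0, 0], "twist": 0}, {"travel": [0, 0, 0], "twist": 0}, {"travel": [0, 0, 0], "twist": 0}]' --fingers 1 --newtons 50

```text
clock: 5.08
tool_pos: [0.5177, 0.4053, 0.0047]
orientation: [3.141, 0.0, -2.947]
contact_force: [-0.8, -0.9, 5.5]
width: 0.0142
gripper_force: 50.5
```

Request:
move_arm --motion '[{"travel": [0, 0, -0.5], "twist": 0}, {"travel": [0, 0, -1], "twist": 0}, {"travel": [0, 0, -1], "twist": 0}]'

```text
clock: 5.45
tool_pos: [0.52, 0.4071, 0.1085]
orientation: [3.138, 0.007, -2.947]
contact_force: [0.2, -0.3, -2.4]
width: 0.0142
gripper_force: 49.8
```

Request:
move_arm --motion '[{"travel": [0.3, -0.4, -0.5], "twist": -0.2}, {"travel": [0.7, -0.9, -0.6], "twist": -0.4}, {"travel": [0.7, -1, -0.6], "twist": -0.6}, {"travel": [0.7, -1, -0.6], "twist": -0.8}, {"travel": [0.7, -1, -0.6], "twist": -1}, {"travel": [0.7, -1, -0.6], "twist": -1}]'

```text
clock: 6.2
tool_pos: [0.4673, 0.2929, 0.1628]
orientation: [3.141, -0.002, -2.163]
contact_force: [-0.7, 0.1, -1.8]
width: 0.0143
gripper_force: 49.8
```

Request:
move_arm --motion '[{"travel": [0.25, -0.2, 0], "twist": -0.2}, {"travel": [0.48, -0.48, 0], "twist": -0.4}, {"travel": [0.48, -0.48, 0], "twist": -0.6}, {"travel": [0.48, -0.48, 0], "twist": -0.8}, {"travel": [0.48, -0.48, 0], "twist": -1}, {"travel": [0.48, -0.48, 0], "twist": -1}, {"travel": [0.48, -0.48, 0], "twist": -1}]'

```text
clock: 7.08
tool_pos: [0.481, 0.2269, 0.1637]
orientation: [3.141, -0.0, -1.38]
contact_force: [-0.0, 0.0, -1.5]
width: 0.0141
gripper_force: 49.8
```

Run:
```python
from h import *
st();p=capture("wrist");cv2.imwrite("pics/w2.png",p["frame"])
for n,z in(("stop_a",0),("stop_a_nut",.03),("jam_a_wing",.066),("spanner",.18),("spanner_eye",.18)):print(n,[(c,u,at_z(p,u,z)) for c,u in find(p,n,2)])
```

```text
t 7.08 tcp [0.481  0.2269 0.1637] yaw -1.3799 q6 -1.32 F [-0.   0.  -1.5] T [-0.    0.01 -0.01] w 0.0141 g 49.817124009132385
stop_a [(0.75, array([307.52 ,   3.792]), array([0.5156, 0.086 , 0.    ]))]
stop_a_nut []
jam_a_wing []
spanner [(0.96, array([316.288, 325.2  ]), array([0.483 , 0.2208, 0.18  ]))]
spanner_eye []
```

View pics/w2.png

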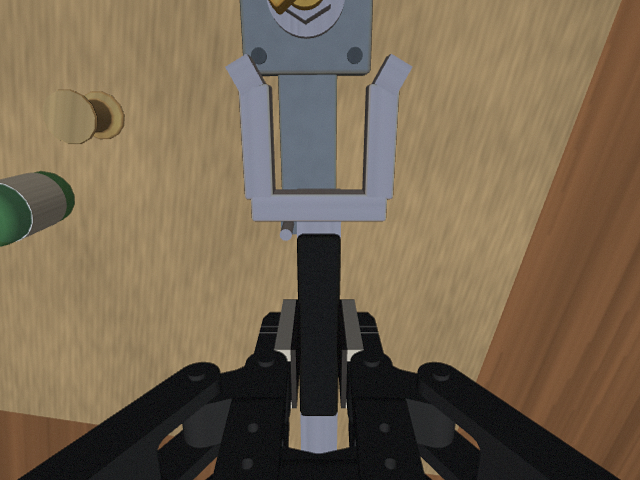

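The spanner is held straight in the fingers. The jaw throat edge is at row 192, and stop A's foot front corners are at (244,74) and (371,74). I'll compute the fit from these.

Run:
```python
from h import *
s=st();p=capture("wrist")
g=cv2.cvtColor(p["frame"],cv2.COLOR_BGR2GRAY).astype(float)
# foot front edge rows, foot side edges, bar side edges, throat edge
def edges(line):
    d=np.abs(np.diff(line));return [(i,int(d[i])) for i in np.argsort(d)[::-1][:6]]
for c in (285,330,345,360): print("col",c,edges(g[40:110,c]),"(+40)")
for r in (30,45,58): print("row",r,edges(g[r,225:400]),"(+225)")
for r in (100,130,160): print("row",r,edges(g[r,230:410]),"(+230)")
for c in (270,300,340,370): print("thr",c,edges(g[150:240,c]),"(+150)")
for c in (310,328): print("sl",c,edges(g[215:440,c]),"(+215)")
```

```text
t 7.38 tcp [0.4813 0.2269 0.1643] yaw -1.377 q6 -1.32 F [ 0.1  0.4 -1.3] T [ 0.02  0.03 -0.05] w 0.0144 g 49.817211627960205
col 285 [(np.int64(34), 52), (np.int64(32), 26), (np.int64(33), 15), (np.int64(35), 6), (np.int64(49), 5), (np.int64(22), 4)] (+40)
col 330 [(np.int64(34), 38), (np.int64(32), 25), (np.int64(35), 5), (np.int64(4), 5), (np.int64(5), 5), (np.int64(20), 4)] (+40)
col 345 [(np.int64(35), 76), (np.int64(33), 30), (np.int64(32), 25), (np.int64(34), 12), (np.int64(53), 6), (np.int64(31), 5)] (+40)
col 360 [(np.int64(35), 78), (np.int64(7), 33), (np.int64(32), 29), (np.int64(33), 27), (np.int64(22), 22), (np.int64(21), 17)] (+40)
row 30 [(np.int64(101), 41), (np.int64(102), 41), (np.int64(104), 38), (np.int64(17), 37), (np.int64(62), 30), (np.int64(61), 28)] (+225)
row 45 [(np.int64(147), 56), (np.int64(17), 29), (np.int64(146), 18), (np.int64(160), 8), (np.int64(40), 8), (np.int64(18), 8)] (+225)
row 58 [(np.int64(159), 57), (np.int64(23), 53), (np.int64(42), 51), (np.int64(163), 46), (np.int64(162), 42), (np.int64(122), 39)] (+225)
row 100 [(np.int64(38), 59), (np.in
[... 489 characters left out ...]
 (np.int64(72), 4)] (+150)
thr 300 [(np.int64(84), 71), (np.int64(83), 56), (np.int64(44), 37), (np.int64(43), 36), (np.int64(71), 31), (np.int64(38), 22)] (+150)
thr 340 [(np.int64(86), 46), (np.int64(38), 44), (np.int64(43), 43), (np.int64(71), 30), (np.int64(44), 30), (np.int64(88), 27)] (+150)
thr 370 [(np.int64(71), 29), (np.int64(70), 22), (np.int64(69), 9), (np.int64(72), 7), (np.int64(46), 7), (np.int64(35), 4)] (+150)
sl 310 [(np.int64(200), 119), (np.int64(18), 63), (np.int64(17), 48), (np.int64(6), 28), (np.int64(19), 27), (np.int64(5), 23)] (+215)
sl 328 [(np.int64(200), 124), (np.int64(18), 65), (np.int64(17), 50), (np.int64(6), 35), (np.int64(19), 21), (np.int64(5), 20)] (+215)
```

Run:
```python
from h import *
s=st();p=capture("wrist")
print("cam",ray(p,(320,240)))
zf=.022
L=at_z(p,(242.5,45),zf);R=at_z(p,(372.5,45),zf);print("foot width",np.linalg.norm(R-L))
f1=at_z(p,(285,72.5),zf);f2=at_z(p,(360,72.8),zf);v=(f1-f2);v/=np.linalg.norm(v)  # stop +y (far side)
yf=np.arctan2(v[1],v[0])-np.pi/2
b1=at_z(p,(337.8,100.5),.016);b2=at_z(p,(336.8,160),.016);d=b1-b2
print("yaw front edge",yf,"bar",np.arctan2(d[1],d[0]))
for yaw in (yf,np.arctan2(d[1],d[0])):
    x=np.array([np.cos(yaw),np.sin(yaw),0]);y=np.array([-x[1],x[0],0])
    m=(L+R)/2; mf=(f1+f2)/2
    print("nut", mf+ x*.045 + y*(y@(m-mf)), "bar right edge y(-20)",y@(b1-m)*1000)
yt=s["orientation"][2];x=np.array([np.cos(yt),np.sin(yt),0]);y=np.array([-x[1],x[0],0])
zt=s["tool_pos"][2]-.004  # underside
def loc(uv,h): q=at_z(p,uv,zt+h)-s["tool_pos"];return np.array([q@x,q@y])*1000
print("sleeve ends",loc((319,233),.012),loc((319,415.5),.012))
print("sleeve L/R",loc((298,320),.012),loc((341,320),.012))
print("throat",loc((319,193.5),.01),loc((319,188.5),0.),"back",loc((319,220.5),.01))
print("jaw inner L/R row130",loc((273.5,130),.01),loc((363.5,130),.01),"row160",loc((274.5,160),.01),loc((362.5,160),.01))
```

```text
t 7.42 tcp [0.4813 0.2269 0.1643] yaw -1.3768 q6 -1.32 F [ 0.2  0.3 -1.4] T [-0.06 -0.   -0.  ] w 0.0142 g 49.817737340927124
cam (array([0.4971, 0.1468, 0.3066]), array([-0.0664,  0.317 , -0.9461]))
foot width 0.08370520972810588
yaw front edge -1.3802813775084601 bar -1.3787947702681258
nut [0.5162 0.0855 0.022 ] bar right edge y(-20) -20.435071413724454
nut [0.5162 0.0855 0.022 ] bar right edge y(-20) -20.384981170809155
sleeve ends [38.3465 -0.1816] [-41.3419  -0.2394]
sleeve L/R [3.6451 7.7644] [ 3.6502 -8.5574]
throat [52.0441 -0.1743] [51.7459 -0.188 ] back [42.3416 -0.1814]
jaw inner L/R row130 [73.2623 14.7934] [ 73.2689 -14.7821] row160 [63.5021 14.8051] [ 63.5091 -14.8001]
```

Run:
```python
from h import *
s=st();p=capture("wrist");cv2.imwrite("pics/crop.png",cv2.resize(p["frame"][40:440,220:420],None,fx=1.5,fy=1.5,interpolation=cv2.INTER_CUBIC))
g=cv2.cvtColor(p["frame"],cv2.COLOR_BGR2GRAY).astype(float)
def edges(r,a,b):
    d=np.abs(np.diff(g[r,a:b]));return sorted((int(i)+a,int(d[i])) for i in np.argsort(d)[::-1][:10] if d[i]>12)
for r in (250,290,400,206,214): print(r,edges(r,230,410))
for r in (110,130,170): print(r,edges(r,235,290),edges(r,350,405))
```

```text
t 7.47 tcp [0.4813 0.2269 0.1643] yaw -1.3767 q6 -1.32 F [ 0.2 -0.4 -2. ] T [0.   0.04 0.08] w 0.0143 g 49.817556738853455
250 [(296, 126), (297, 16), (339, 33), (340, 97)]
290 [(296, 35), (297, 104), (298, 28), (338, 13), (339, 79), (340, 29)]
400 [(290, 39), (296, 36), (297, 58), (299, 128), (300, 25), (337, 76), (338, 28), (339, 76), (340, 28), (346, 57)]
206 [(250, 15), (251, 24), (386, 23)]
214 [(250, 23), (251, 38), (385, 28), (386, 25)]
110 [(238, 24), (239, 42), (268, 34), (269, 44), (271, 15), (272, 70), (279, 62), (280, 29)] [(364, 95), (367, 58), (368, 22), (397, 37), (398, 37)]
130 [(269, 52), (270, 34), (272, 31), (273, 56), (280, 36)] [(363, 72), (364, 23), (366, 43), (367, 45)]
170 [(242, 25), (243, 30), (270, 14), (271, 67), (273, 15), (274, 71), (281, 43)] [(362, 91), (364, 14), (365, 64), (393, 24), (394, 30)]
```

View pics/crop.png

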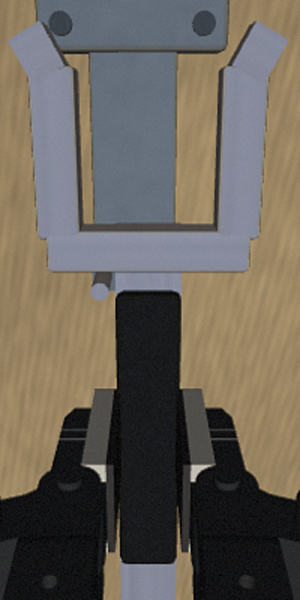

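Using the jaw's top edges, the gap measures 32 mm, so the spanner is level. Next I'll stage it behind nut A and lower it.

Run:
```python
from h import *
st();n=np.array([.5162,.0855]);y=-1.3795;x=np.array([np.cos(y),np.sin(y)]);l=np.array([-x[1],x[0]])
for d,z in((-.117,.10),(-.117,.0365),(-.072,.0365)):print(to([*(n+x*d+l*.0002),z],y))
```

```text
t 7.53 tcp [0.4813 0.2269 0.1643] yaw -1.3766 q6 -1.32 F [-0.1 -0.5 -2.1] T [0.01 0.   0.02] w 0.014 g 49.81726348400116
(array([ 0.285, -0.075,  0.643]), np.float64(0.004))
(array([ 0.285, -0.075,  1.278]), np.float64(0.004))
(array([ 0.735, -0.073,  1.278]), np.float64(0.004))
```

Request:
move_arm --motion '[{"travel": [0.29, -0.075, 0.3], "twist": 0}, {"travel": [0.29, -0.075, 0.7], "twist": 0}, {"travel": [0.29, -0.075, 0.85], "twist": 0}, {"travel": [0.29, -0.075, 0.85], "twist": 0}, {"travel": [0.29, -0.075, 0.85], "twist": 0}]'

```text
clock: 8.15
tool_pos: [0.4952, 0.2006, 0.0807]
orientation: [-3.14, 0.0, -1.376]
contact_force: [0.6, 1.1, -2.3]
width: 0.0145
gripper_force: 49.8
```

```bash
cat > look.py <<'E'
import sys
from h import *
s=st();p=capture("wrist");cv2.imwrite(f"pics/{sys.argv[1]}.png",p["frame"])
n=np.array([.5162,.0855]);y=-1.3795;x=np.array([np.cos(y),np.sin(y)]);l=np.array([-x[1],x[0]])
for d,z in((-.117,.0365),(-.072,.0365)):print(to([*(n+x*d),z],y))
for c,u in find(p,"stop_a_nut",1)+find(p,"stop_a",1):print(c,u,at_z(p,u,.03),at_z(p,u,0))
for q in ([0,0,.03],[0,0,.077],[-.017,0,.044],[-.045,.042,.022],[-.045,-.042,.022]):
    w=[*(n+x*q[0]+l*q[1]),q[2]];print(q,proj(p,w))
E
python3 look.py w3
```

```text
t 8.15 tcp [0.4952 0.2006 0.0807] yaw -1.3758 q6 -1.38 F [ 0.6  1.1 -2.3] T [-0.05 -0.03  0.01] w 0.0145 g 49.77502316236496
(array([0.   , 0.016, 0.443]), np.float64(0.005))
(array([0.45 , 0.018, 0.443]), np.float64(0.005))
0.72 [321.984  15.696] [0.5165 0.0856 0.03  ] [0.5174 0.0802 0.    ]
[0, 0, 0.03] [322.7318  15.6821]
[0, 0, 0.077] [323.9583 -14.8506]
[-0.017, 0, 0.044] [322.7061  55.549 ]
[-0.045, 0.042, 0.022] [234.8148 123.7724]
[-0.045, -0.042, 0.022] [409.0176 124.499 ]
```

View pics/w3.png

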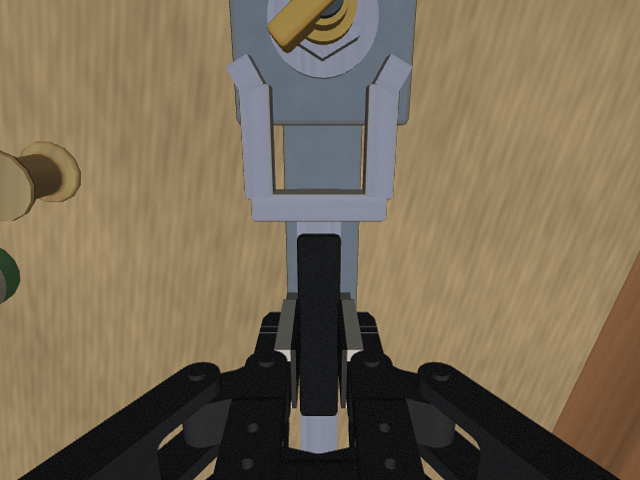

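The jaw is level and aligned ahead of the nut: its centre is at column 319 and the nut vertex at (323,60). I'll lower it, then slide on.

Request:
move_arm --motion '[{"travel": [0, 0.016, 0.25], "twist": 0.005}, {"travel": [0, 0.016, 0.43], "twist": 0.005}, {"travel": [0, 0.016, 0.43], "twist": 0.005}, {"travel": [0, 0.016, 0.43], "twist": 0.005}]'

```text
clock: 8.8
tool_pos: [0.4933, 0.1999, 0.0373]
orientation: [-3.14, 0.0, -1.38]
contact_force: [-0.1, 0.1, -0.4]
width: 0.0141
gripper_force: 49.8
```

Request:
move_arm --motion '[{"travel": [0.1, 0, 0], "twist": 0}, {"travel": [0.2, 0, 0], "twist": 0}, {"travel": [0.3, 0, 0], "twist": 0}, {"travel": [0.38, 0, 0], "twist": 0}, {"travel": [0.43, 0, 0], "twist": 0}, {"travel": [0.43, 0, 0], "twist": 0}, {"travel": [0.43, 0, 0], "twist": 0}]'

```text
clock: 9.68
tool_pos: [0.5012, 0.1575, 0.0364]
orientation: [-3.141, -0.0, -1.38]
contact_force: [2.8, -1.2, -1.1]
width: 0.014
gripper_force: 49.8
```

```bash
python3 look.py w4
```

```text
t 9.68 tcp [0.5012 0.1575 0.0364] yaw -1.38 q6 -1.46 F [ 2.8 -1.2 -1.1] T [-0.   -0.43  0.09] w 0.014 g 49.8304608464241
(array([-0.434, -0.011, -0.001]), np.float64(-0.0))
(array([ 0.016, -0.011, -0.001]), np.float64(-0.0))
0.59 [315.904 126.096] [0.516  0.0852 0.03  ] [0.5159 0.0867 0.    ]
[0, 0, 0.03] [315.2953 126.9938]
[0, 0, 0.077] [313.7961 137.8327]
[-0.017, 0, 0.044] [315.1087 181.452 ]
[-0.045, 0.042, 0.022] [213.9578 238.9649]
[-0.045, -0.042, 0.022] [417.5776 238.945 ]
```

View pics/w4.png

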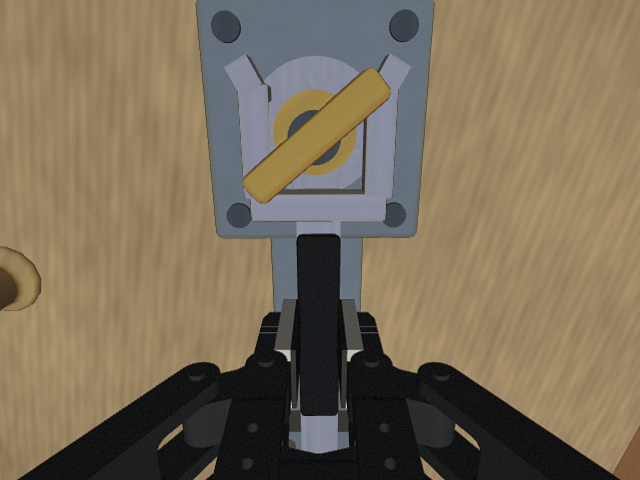

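The jaw is on the nut: nut centre at (316,127), throat behind it at row 193, and the wing runs from (257,190) to (378,82). I'll release the spanner and go above the wing.

Request:
move_arm --motion '[{"travel": [0, -0.008, 0.01], "twist": 0}, {"travel": [0, -0.008, 0.01], "twist": 0}, {"travel": [0, -0.008, 0.01], "twist": 0}]'

```text
clock: 10.2
tool_pos: [0.5013, 0.1576, 0.0352]
orientation: [3.141, 0.0, -1.38]
contact_force: [1.0, 0.6, -0.6]
width: 0.0143
gripper_force: 49.8
```

Request:
move_arm --motion '[{"travel": [0, 0, 0], "twist": 0}, {"travel": [0, 0, 0], "twist": 0}, {"travel": [0, 0, 0], "twist": 0}, {"travel": [0, 0, 0], "twist": 0}, {"travel": [0, 0, 0], "twist": 0}, {"travel": [0, 0, 0], "twist": 0}]' --fingers 0

```text
clock: 10.95
tool_pos: [0.5016, 0.1575, 0.0353]
orientation: [-3.142, 0.0, -1.38]
contact_force: [-0.3, -1.0, 0.0]
width: 0.0855
gripper_force: 0.0
```

Request:
move_arm --motion '[{"travel": [0, 0, -0.5], "twist": 0}, {"travel": [0, 0, -1], "twist": 0}, {"travel": [0, 0, -1], "twist": 0}, {"travel": [0, 0, -1], "twist": 0}]'

```text
clock: 11.45
tool_pos: [0.5015, 0.1575, 0.1351]
orientation: [-3.142, 0.0, -1.38]
contact_force: [-0.6, -0.2, -0.1]
width: 0.0854
gripper_force: 0.0
```

Run:
```python
from h import *
st();p=capture("wrist");cv2.imwrite("pics/w5.png",p["frame"])
hsv=cv2.cvtColor(p["frame"],cv2.COLOR_BGR2HSV)
m=cv2.inRange(hsv,(12,130,60),(28,255,255));m[300:]=0
m=cv2.erode(m,np.ones((3,3)))
n,l,stt,c=cv2.connectedComponentsWithStats(m);i=1+np.argmax(stt[1:,4]);print(stt[i],c[i])
r=cv2.minAreaRect(np.argwhere(l==i)[:,::-1].astype(np.float32));b=cv2.boxPoints(r)
w=np.array([at_z(p,q,.077) for q in b]);print(r,w[:,:2],w.mean(0))
e=[np.linalg.norm(w[k]-w[k-1]) for k in range(4)];k=int(np.argmax(e));d=w[k]-w[k-1];print(e,"wing yaw",np.arctan2(d[1],d[0]))
```

```text
t 11.45 tcp [0.5015 0.1575 0.1351] yaw -1.3801 q6 -1.46 F [-0.6 -0.2 -0.1] T [-0.01  0.02 -0.01] w 0.0854 g 0.0
[ 560  113   80  186 6534] [612.3055 235.5329]
((599.5, 205.5), (185.0, 79.0), 90.0) [[0.403  0.0599]
 [0.366  0.0528]
 [0.3228 0.1442]
 [0.3658 0.1526]] [0.3644 0.1024 0.077 ]
[np.float64(0.09984566790840214), np.float64(0.03765905153171773), np.float64(0.1011989494999453), np.float64(0.04385068270322141)] wing yaw 2.0126953156524543
```

View pics/w5.png

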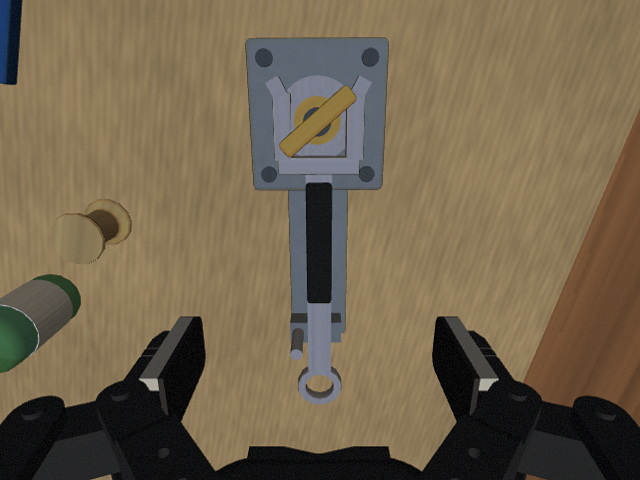

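The spanner lies on the rest beside the pin at (297,345). The wing runs from (285,151) to (351,93).

```bash
cat >> h.py <<'E'
def wing(p,near,z=.077,R=60):
    "wing top-face yaw and centre: brightest brass component near a pixel"
    hsv=cv2.cvtColor(p["frame"],cv2.COLOR_BGR2HSV);m=cv2.inRange(hsv,(15,130,150),(30,255,255))
    k=np.zeros_like(m);cv2.circle(k,tuple(int(v) for v in near),R,255,-1);m=cv2.morphologyEx(m&k,cv2.MORPH_OPEN,np.ones((3,3)))
    b=cv2.boxPoints(cv2.minAreaRect(np.argwhere(m>0)[:,::-1].astype(np.float32)))
    w=np.array([at_z(p,q,z) for q in b]);e=[np.linalg.norm(w[k]-w[k-1]) for k in range(4)];k=int(np.argmax(e));d=w[k]-w[k-1]
    return np.arctan2(d[1],d[0]),w.mean(0),sorted(e)
E
python3 - <<'E'
from h import *
st();p=capture("wrist")
print(wing(p,(318,121)))
a=at_z(p,(285,151),.077);b=at_z(p,(351,93),.077);d=b-a;print("manual",np.arctan2(d[1],d[0]),(a+b)/2,np.linalg.norm(d))
print(find(p,"jam_a_wing",2))
E
```

```text
t 11.5 tcp [0.5008 0.1573 0.1343] yaw -1.3802 q6 -1.46 F [-0.6  0.3 -0.5] T [-0.01  0.06 -0.03] w 0.0849 g 0.0
(np.float64(0.0), array([0.6609, 0.0616, 0.077 ]), [np.float64(0.0), np.float64(0.0), np.float64(0.0), np.float64(0.0)])
manual -2.2495213647564904 [0.5151 0.0859 0.077 ] 0.04134865052102337
[]
```

```bash
python3 -c "
from h import *
print(to([.5157,.0856,.1343],-2.25))"
```

```text
(array([ 0.732, -0.014, -0.004]), np.float64(1.108))
```

Request:
move_arm --motion '[{"travel": [0.4, -0.01, 0], "twist": 0.2}, {"travel": [0.73, -0.014, 0], "twist": 0.4}, {"travel": [0.73, -0.014, 0], "twist": 0.6}, {"travel": [0.73, -0.014, 0], "twist": 0.8}, {"travel": [0.73, -0.014, 0], "twist": 1}, {"travel": [0.73, -0.014, 0], "twist": 1}, {"travel": [0.73, -0.014, 0], "twist": 1}]'

```text
clock: 12.48
tool_pos: [0.5164, 0.0861, 0.1346]
orientation: [3.141, -0.001, -2.163]
contact_force: [-0.9, 1.3, 0.6]
width: 0.0853
gripper_force: 0.0
```

Run:
```python
from h import *
st();print(to([.5157,.0856,.058],-2.25))
p=capture("top");print([(c,u,at_z(p,u,.066)) for c,u in find(p,"jam_a_wing",2)])
```

```text
t 12.47 tcp [0.5164 0.0861 0.1346] yaw -2.1629 q6 -0.81 F [-0.9  1.3  0.6] T [-0.03 -0.02  0.01] w 0.0853 g 0.0
(array([0.007, 0.002, 0.766]), np.float64(0.111))
[(0.22, array([259.2  , 220.608]), array([0.5001, 0.08  , 0.066 ]))]
```

Descend, close on the wing, and check.

Request:
move_arm --motion '[{"travel": [0.006, 0.002, 0.4], "twist": 0.11}, {"travel": [0.006, 0.002, 0.766], "twist": 0.11}, {"travel": [0.006, 0.002, 0.766], "twist": 0.11}, {"travel": [0.006, 0.002, 0.766], "twist": 0.11}]'

```text
clock: 13.08
tool_pos: [0.517, 0.0859, 0.0598]
orientation: [-3.141, 0.001, -2.251]
contact_force: [-0.1, -0.4, 0.4]
width: 0.0853
gripper_force: 0.0
```

Request:
move_arm --motion '[{"travel": [0, 0, 0], "twist": 0}, {"travel": [0, 0, 0], "twist": 0}, {"travel": [0, 0, 0], "twist": 0}, {"travel": [0, 0, 0], "twist": 0}, {"travel": [0, 0, 0], "twist": 0}, {"travel": [0, 0, 0], "twist": 0}, {"travel": [0, 0, 0], "twist": 0}, {"travel": [0, 0, 0], "twist": 0}]' --fingers 1 --newtons 40

```text
clock: 14.08
tool_pos: [0.5166, 0.0856, 0.059]
orientation: [-3.141, 0.0, -2.252]
contact_force: [-0.5, -1.5, 6.0]
width: 0.008
gripper_force: 43.6
```

Run:
```python
from h import *
st();p=capture("wrist");cv2.imwrite("pics/w6.png",p["frame"])
```

```text
t 14.07 tcp [0.5166 0.0856 0.059 ] yaw -2.252 q6 -0.73 F [-0.5 -1.5  6. ] T [-0.31  0.09  0.02] w 0.008 g 43.62978637218475
```

View pics/w6.png

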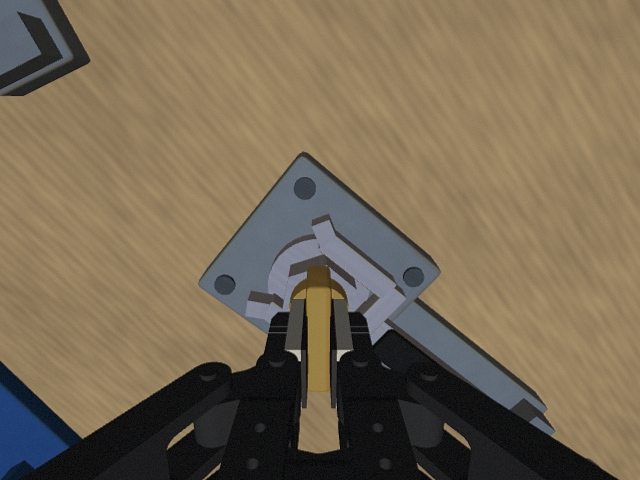

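The wing is gripped between the pads. Now I'll turn it clockwise.

Request:
move_arm --motion '[{"travel": [0, 0, -0.008], "twist": 0.1}, {"travel": [0, 0, -0.008], "twist": 0.2}, {"travel": [0, 0, -0.008], "twist": 0.3}, {"travel": [0, 0, -0.008], "twist": 0.4}, {"travel": [0, 0, -0.008], "twist": 0.5}, {"travel": [0, 0, -0.008], "twist": 0.6}, {"travel": [0, 0, -0.008], "twist": 0.7}, {"travel": [0, 0, -0.008], "twist": 0.8}, {"travel": [0, 0, -0.008], "twist": 0.9}, {"travel": [0, 0, -0.008], "twist": 1}, {"travel": [0, 0, -0.008], "twist": 1}]'

```text
clock: 15.5
tool_pos: [0.5167, 0.0854, 0.0591]
orientation: [-3.141, 0.0, -3.037]
contact_force: [3.3, -2.0, -4.4]
width: 0.0085
gripper_force: 42.4
```

Run:
```python
from h import *
st();p=capture("wrist");cv2.imwrite("pics/w7.png",p["frame"])
```

```text
t 15.5 tcp [0.5167 0.0854 0.0591] yaw -3.0367 q6 0.06 F [ 3.3 -2.  -4.4] T [-0.45 -0.77 -0.01] w 0.0085 g 42.403945326805115
```

Request:
move_arm --motion '[{"travel": [0, 0, 0], "twist": 0.1}, {"travel": [0, 0, 0], "twist": 0.2}, {"travel": [0, 0, 0], "twist": 0.3}, {"travel": [0, 0, 0], "twist": 0.4}, {"travel": [0, 0, 0], "twist": 0.5}, {"travel": [0, 0, 0], "twist": 0.55}]'

```text
clock: 16.3
tool_pos: [0.5167, 0.0852, 0.0591]
orientation: [-3.141, 0.001, 2.814]
contact_force: [4.0, -2.8, -5.4]
width: 0.0079
gripper_force: 42.3
```

Run:
```python
from h import *
st();p=capture("wrist");cv2.imwrite("pics/w8.png",p["frame"])
for q in find(p,"spanner",1)+find(p,"spanner_eye",1):print(q,at_z(p,q[1],.034))
```

```text
t 16.3 tcp [0.5167 0.0852 0.0591] yaw 2.8137 q6 0.49 F [ 4.  -2.8 -5.4] T [-0.66 -0.87  0.26] w 0.0079 g 42.26764798164368
(0.78, array([473.472, 209.712])) [0.5011 0.1617 0.034 ]
```

View pics/w8.png

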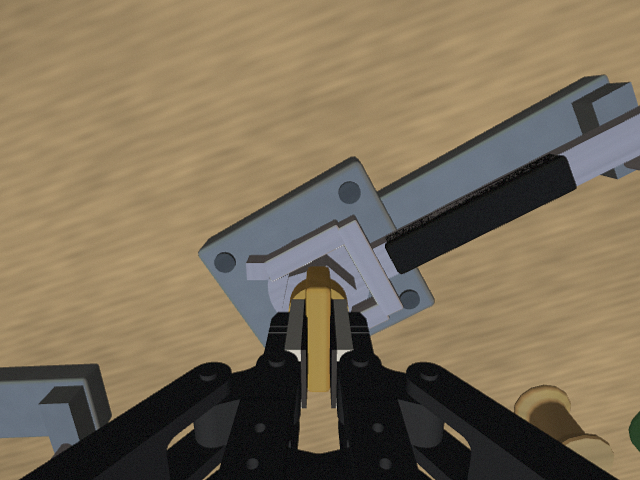

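The spanner is still on the nut and leaning on the pin. I'll continue until it comes up hard.

Request:
move_arm --motion '[{"travel": [0, 0, 0], "twist": 0.1}, {"travel": [0, 0, 0], "twist": 0.2}, {"travel": [0, 0, 0], "twist": 0.25}]'

```text
clock: 16.82
tool_pos: [0.5166, 0.0852, 0.0592]
orientation: [-3.141, 0.001, 2.618]
contact_force: [3.8, -3.4, -5.2]
width: 0.0078
gripper_force: 42.1
```

```bash
python3 -c "
from h import *
st()"
```

```text
t 16.82 tcp [0.5166 0.0852 0.0592] yaw 2.6177 q6 0.69 F [ 3.8 -3.4 -5.2] T [-0.75 -1.02  0.12] w 0.0078 g 42.10037112236023
```

Request:
move_arm --motion '[{"travel": [0, 0, 0], "twist": 0.1}, {"travel": [0, 0, 0], "twist": 0.15}]'

```text
clock: 17.08
tool_pos: [0.5166, 0.0851, 0.0591]
orientation: [-3.141, 0.001, 2.5]
contact_force: [4.0, -3.9, -5.4]
width: 0.008
gripper_force: 42.1
```

```bash
python3 -c "
from h import *
st()"
```

```text
t 17.07 tcp [0.5166 0.0851 0.0591] yaw 2.4998 q6 0.81 F [ 4.  -3.9 -5.4] T [-0.78 -0.99  0.17] w 0.008 g 42.113115191459656
```

Request:
move_arm --motion '[{"travel": [0, 0, 0], "twist": 0.1}, {"travel": [0, 0, 0], "twist": 0.15}]'

```text
clock: 17.32
tool_pos: [0.5165, 0.0851, 0.0591]
orientation: [-3.141, 0.001, 2.382]
contact_force: [3.8, -4.0, -5.3]
width: 0.008
gripper_force: 42.1
```

```bash
python3 -c "
from h import *
st()"
```

```text
t 17.32 tcp [0.5165 0.0851 0.0591] yaw 2.382 q6 0.92 F [ 3.8 -4.  -5.3] T [-0.84 -1.01  0.13] w 0.008 g 42.12795317173004
```

Request:
move_arm --motion '[{"travel": [0, 0, 0], "twist": 0.1}, {"travel": [0, 0, 0], "twist": 0.15}]'

```text
clock: 17.58
tool_pos: [0.5165, 0.0851, 0.0591]
orientation: [-3.141, 0.001, 2.264]
contact_force: [4.1, -3.6, -6.0]
width: 0.0083
gripper_force: 42.2
```

```bash
python3 -c "
from h import *
st();capture('wrist') and None"
```

```text
t 17.57 tcp [0.5165 0.0851 0.0591] yaw 2.2643 q6 1.04 F [ 4.1 -3.6 -6. ] T [-0.81 -0.95  0.26] w 0.0083 g 42.23845839500427
```

Request:
move_arm --motion '[{"travel": [0, 0, 0], "twist": 0.08}, {"travel": [0, 0, 0], "twist": 0.12}]'

```text
clock: 17.88
tool_pos: [0.5165, 0.0851, 0.0592]
orientation: [-3.141, 0.001, 2.171]
contact_force: [3.5, -3.4, -6.2]
width: 0.0082
gripper_force: 42.7
```

```bash
python3 -c "
from h import *
st()"
```

```text
t 17.88 tcp [0.5165 0.0851 0.0592] yaw 2.1709 q6 1.13 F [ 3.5 -3.4 -6.2] T [-0.88 -0.89  0.46] w 0.0082 g 42.74521350860596
```

Request:
move_arm --motion '[{"travel": [0, 0, 0], "twist": 0.05}, {"travel": [0, 0, 0], "twist": 0.1}]'

```text
clock: 18.12
tool_pos: [0.5163, 0.0851, 0.0591]
orientation: [-3.141, 0.001, 2.093]
contact_force: [3.7, -3.0, -4.8]
width: 0.0081
gripper_force: 43.5
```

```bash
python3 -c "
from h import *
st();p=capture('wrist');cv2.imwrite('pics/w9.png',p['frame'])"
```

```text
t 18.12 tcp [0.5163 0.0851 0.0591] yaw 2.0926 q6 1.21 F [ 3.7 -3.  -4.8] T [-0.84 -0.72  0.56] w 0.0081 g 43.46367537975311
```

View pics/w9.png

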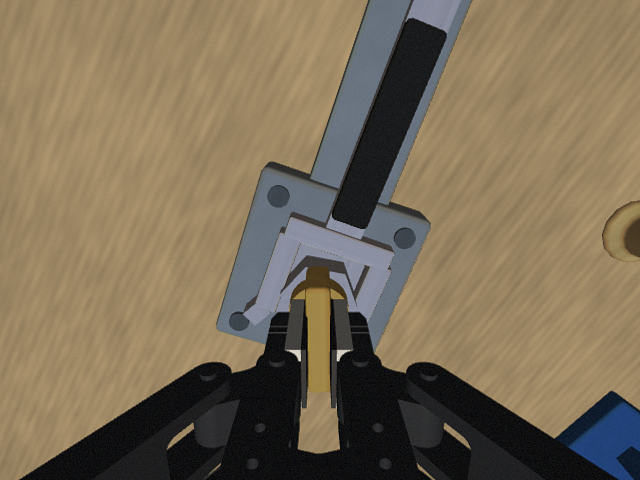

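Torque is rising (0.26 → 0.56 N m), so this is the hard stop. I'll check the spanner against the bar, in world coordinates.

Run:
```python
from h import *
st();p=capture("wrist")
def dr(a,b,z): A=at_z(p,a,z);B=at_z(p,b,z);d=A-B;return np.arctan2(-d[1],-d[0]),A[:2],B[:2]
print("sleeveL",dr((405,30),(333,215),.042));print("sleeveR",dr((446,38),(372,226),.042));print("bar",dr((366,0),(312,178),.016))
print("foot back edge", dr((430,222),(266,165),.022))
```

```text
t 18.18 tcp [0.5163 0.0851 0.0591] yaw 2.0913 q6 1.21 F [ 3.2 -4.3 -5.4] T [-0.88 -0.86  0.46] w 0.008 g 42.70775556564331
sleeveL (np.float64(-1.3994436963076513), array([0.4897, 0.1942]), array([0.5021, 0.1226]))
sleeveR (np.float64(-1.3723736064206542), array([0.5039, 0.1993]), array([0.5185, 0.1265]))
bar (np.float64(-1.3481006135185067), array([0.4722, 0.2014]), array([0.489 , 0.1273]))
foot back edge (np.float64(-2.9579270079968336), array([0.5463, 0.1377]), array([0.468 , 0.1232]))
```

The spanner is parallel to the stop (−1.386 against −1.387 rad) and A is tight. I'll release the wing, rise, and go back over the spanner.

Request:
move_arm --motion '[{"travel": [0, 0, 0], "twist": 0}, {"travel": [0, 0, 0], "twist": 0}, {"travel": [0, 0, 0], "twist": 0}, {"travel": [0, 0, 0], "twist": 0}, {"travel": [0, 0, -0.4], "twist": 0}, {"travel": [0, 0, -0.8], "twist": 0}, {"travel": [0, 0, -0.8], "twist": 0}]' --fingers 0

```text
clock: 19.1
tool_pos: [0.5189, 0.0863, 0.1428]
orientation: [3.136, 0.002, 2.091]
contact_force: [-0.0, -0.0, -0.8]
width: 0.0851
gripper_force: 0.0
```

Request:
move_arm --motion '[{"travel": [0, 0, 0], "twist": -0.22}, {"travel": [0, 0, 0], "twist": -0.44}, {"travel": [0, 0, 0], "twist": -0.66}, {"travel": [0, 0, 0], "twist": -0.88}, {"travel": [0, 0, 0], "twist": -1}]'

```text
clock: 19.73
tool_pos: [0.5156, 0.0857, 0.1385]
orientation: [-3.141, -0.001, 2.881]
contact_force: [-0.1, 0.4, 0.2]
width: 0.0856
gripper_force: 0.0
```

Request:
move_arm --motion '[{"travel": [0, 0, 0], "twist": -0.22}, {"travel": [0, 0, 0], "twist": -0.44}, {"travel": [0, 0, 0], "twist": -0.66}, {"travel": [0, 0, 0], "twist": -0.88}, {"travel": [0, 0, 0], "twist": -1}]'

```text
clock: 20.35
tool_pos: [0.5156, 0.0857, 0.1385]
orientation: [3.141, -0.001, -2.617]
contact_force: [0.6, 0.2, 0.1]
width: 0.0852
gripper_force: 0.0
```

Request:
move_arm --motion '[{"travel": [0, 0, 0], "twist": -0.22}, {"travel": [0, 0, 0], "twist": -0.44}, {"travel": [0, 0, 0], "twist": -0.66}, {"travel": [0, 0, 0], "twist": -0.88}, {"travel": [0, 0, 0], "twist": -1}, {"travel": [0, 0, 0], "twist": -1}]'

```text
clock: 21.1
tool_pos: [0.5158, 0.0857, 0.1387]
orientation: [3.14, -0.0, -1.837]
contact_force: [0.4, 1.0, -0.3]
width: 0.0854
gripper_force: 0.0
```

```bash
python3 -c "
from h import *
st();print(to([.5014,.1577,.136],-1.383))"
```

```text
t 21.1 tcp [0.5158 0.0857 0.1387] yaw -1.8366 q6 -1.14 F [ 0.4  1.  -0.3] T [ 0.01  0.03 -0.02] w 0.0854 g 0.0
(array([-0.657,  0.328,  0.027]), np.float64(-0.578))
```

Request:
move_arm --motion '[{"travel": [-0.4, 0.2, 0], "twist": -0.2}, {"travel": [-0.657, 0.328, 0], "twist": -0.4}, {"travel": [-0.657, 0.328, 0], "twist": -0.578}, {"travel": [-0.657, 0.328, 0], "twist": -0.578}, {"travel": [-0.657, 0.328, 0], "twist": -0.578}]'

```text
clock: 21.72
tool_pos: [0.5018, 0.1575, 0.1392]
orientation: [3.141, -0.0, -1.385]
contact_force: [-0.9, 0.4, 0.0]
width: 0.0856
gripper_force: 0.0
```

Run:
```python
from h import *
st();p=capture("wrist")
f=cv2.GaussianBlur(p["frame"],(3,3),0);g=f.max(axis=2)
# black sleeve mask -> spanner pose
m=(g<60).astype(np.uint8);m[:,:215]=0;m[:,425:]=0;m[:150]=0;m[315:]=0
n,l,s,c=cv2.connectedComponentsWithStats(m);i=1+np.argmax(s[1:,4]);print(s[i],c[i])
r=cv2.minAreaRect(np.argwhere(l==i)[:,::-1].astype(np.float32));print(r)
b=cv2.boxPoints(r);w=np.array([at_z(p,q,.042) for q in b]);print(w.mean(0))
e=[np.linalg.norm(w[k]-w[k-1]) for k in range(4)];k=int(np.argmax(e));d=w[k]-w[k-1];print(e,np.arctan2(d[1],d[0]))
print([(c,u,at_z(p,u,.038)) for c,u in find(p,"spanner_eye")+find(p,"spanner")])
hsv=cv2.cvtColor(p["frame"],cv2.COLOR_BGR2HSV);print("wing hsv",hsv[121,318],hsv[105,337],[hsv[140,300]])
print("at expected",[proj(p,[.5157,.0856,.077])], to([.5014,.1577,.0352],-1.383))
```

```text
t 21.73 tcp [0.5018 0.1575 0.1392] yaw -1.3851 q6 -1.45 F [-0.9  0.4  0. ] T [ 0.01  0.02 -0.01] w 0.0856 g 0.0
[ 303  181   27  119 2896] [315.7614 239.4227]
((316.0, 240.0), (118.0, 26.0), 90.0)
[0.5028 0.1599 0.042 ]
[np.float64(0.07892639449338477), np.float64(0.015632270841302004), np.float64(0.07892521165611917), np.float64(0.017273142034514122)] -1.3971894938041238
[(0.96, array([316.096, 379.68 ]), array([0.4832, 0.265 , 0.038 ])), (0.7, array([318.08 , 240.288]), array([0.5016, 0.1593, 0.038 ]))]
wing hsv [ 22 140 144] [115  38 147] [array([114,  36, 143], dtype=uint8)]
at expected [array([317.4497, 121.189 ])] (array([-0.004,  0.005,  1.042]), np.float64(-0.001))
```

Request:
move_arm --motion '[{"travel": [0, 0, 0.5], "twist": 0}, {"travel": [0, 0, 1], "twist": 0}, {"travel": [0, 0, 1], "twist": 0}]'

```text
clock: 22.25
tool_pos: [0.4983, 0.1563, 0.0364]
orientation: [3.134, -0.001, -1.383]
contact_force: [-0.1, -0.6, 0.7]
width: 0.0854
gripper_force: 0.0
```

Request:
move_arm --motion '[{"travel": [0, 0.003, 0.04], "twist": 0.005}, {"travel": [0, 0.003, 0.04], "twist": 0.005}, {"travel": [0, 0.003, 0.04], "twist": 0.005}]'

```text
clock: 22.62
tool_pos: [0.5029, 0.1581, 0.0371]
orientation: [-3.139, 0.0, -1.386]
contact_force: [0.1, -0.1, -0.7]
width: 0.0851
gripper_force: 0.0
```

Request:
move_arm --motion '[{"travel": [0, 0, 0], "twist": 0}, {"travel": [0, 0, 0], "twist": 0}, {"travel": [0, 0, 0], "twist": 0}, {"travel": [0, 0, 0], "twist": 0}, {"travel": [0, 0, 0], "twist": 0}, {"travel": [0, 0, 0], "twist": 0}, {"travel": [0, 0, 0], "twist": 0}, {"travel": [0, 0, 0], "twist": 0}]' --fingers 1 --newtons 50

```text
clock: 23.62
tool_pos: [0.5019, 0.1578, 0.0358]
orientation: [-3.141, 0.0, -1.386]
contact_force: [0.5, 0.4, 6.4]
width: 0.0139
gripper_force: 49.4
```

Request:
move_arm --motion '[{"travel": [0, 0.03, 0], "twist": -0.05}, {"travel": [0.003, 0.06, 0], "twist": -0.1}, {"travel": [0.007, 0.102, 0], "twist": -0.178}, {"travel": [0.007, 0.102, 0], "twist": -0.178}, {"travel": [0.007, 0.102, 0], "twist": -0.178}, {"travel": [0.002, 0.051, 0], "twist": -0.09}, {"travel": [0.002, 0.051, 0], "twist": -0.09}]'

```text
clock: 24.5
tool_pos: [0.4971, 0.1567, 0.0358]
orientation: [-3.141, -0.0, -1.316]
contact_force: [1.4, -0.2, 6.4]
width: 0.0142
gripper_force: 49.6
```

```bash
python3 -c "
from h import *
st()"
```

```text
t 24.5 tcp [0.4971 0.1567 0.0358] yaw -1.3159 q6 -1.52 F [ 1.4 -0.2  6.4] T [ 0.09 -0.16  0.06] w 0.0142 g 49.63287681341171
```

Request:
move_arm --motion '[{"travel": [-0.06, 0, -0.01], "twist": 0}, {"travel": [-0.15, 0, -0.012], "twist": 0}, {"travel": [-0.3, 0, -0.012], "twist": 0}, {"travel": [-0.45, 0, -0.012], "twist": 0}, {"travel": [-0.5, 0, -0.012], "twist": 0}, {"travel": [-0.5, 0, -0.012], "twist": 0}]'

```text
clock: 25.25
tool_pos: [0.4834, 0.2054, 0.0365]
orientation: [3.141, -0.0, -1.314]
contact_force: [0.8, -0.1, -1.2]
width: 0.0142
gripper_force: 49.0
```

Run:
```python
from h import *
st();p=capture("wrist");cv2.imwrite("pics/w10.png",p["frame"])
for n,z in (("spanner",.04),("stop_a",0),("stop_a_nut",.03),("jam_a_wing",.066)):print(n,[(c,u,at_z(p,u,z)) for c,u in find(p,n)])
```

```text
t 25.25 tcp [0.4834 0.2054 0.0365] yaw -1.3138 q6 -1.43 F [ 0.8 -0.1 -1.2] T [-0.01 -0.03 -0.01] w 0.0142 g 48.96192044019699
spanner [(0.74, array([318.784, 320.112]), array([0.4836, 0.2044, 0.04  ]))]
stop_a []
stop_a_nut []
jam_a_wing []
```

Request:
move_arm --motion '[{"travel": [0, 0, -0.5], "twist": 0}, {"travel": [0, 0, -1], "twist": 0}, {"travel": [0, 0, -1], "twist": 0}]'

```text
clock: 25.88
tool_pos: [0.4872, 0.2059, 0.1409]
orientation: [-3.134, 0.001, -1.316]
contact_force: [0.1, 0.6, -1.2]
width: 0.0144
gripper_force: 49.3
```

Request:
move_arm --motion '[{"travel": [0.5, 0, -0.3], "twist": 0}, {"travel": [1, 0, -0.3], "twist": 0}, {"travel": [1, 0, -0.3], "twist": 0}]'

```text
clock: 26.25
tool_pos: [0.5094, 0.1052, 0.1659]
orientation: [3.141, -0.001, -1.32]
contact_force: [-0.2, -0.5, -1.2]
width: 0.0138
gripper_force: 49.3
```

Request:
move_arm --motion '[{"travel": [0.5, 0, 0], "twist": 0}, {"travel": [1, 0, 0], "twist": 0}, {"travel": [1, 0, 0], "twist": 0}]'

```text
clock: 26.62
tool_pos: [0.5345, 0.0093, 0.1655]
orientation: [3.14, -0.0, -1.319]
contact_force: [0.0, 0.9, -1.8]
width: 0.0141
gripper_force: 49.3
```

Request:
move_arm --motion '[{"travel": [0.5, 0, 0], "twist": 0.2}, {"travel": [0.83, 0, 0], "twist": 0.4}, {"travel": [0.83, 0, 0], "twist": 0.6}, {"travel": [0.83, 0, 0], "twist": 0.68}, {"travel": [0.83, 0, 0], "twist": 0.68}, {"travel": [0.83, 0, 0], "twist": 0.68}]'

```text
clock: 27.38
tool_pos: [0.5552, -0.0679, 0.1662]
orientation: [3.141, 0.0, -1.847]
contact_force: [0.3, -0.4, -0.6]
width: 0.014
gripper_force: 49.3
```

Run:
```python
from h import *
st();p=capture("wrist");cv2.imwrite("pics/w11.png",p["frame"])
for n,z in (("spanner",.16),("stop_b",0),("stop_b_nut",.03),("jam_b_wing",.066)):print(n,[(c,u,at_z(p,u,z)) for c,u in find(p,n,2)])
p=capture("top");print([(c,u,at_z(p,u,0)) for c,u in find(p,"stop_a",3)])
```

```text
t 27.38 tcp [ 0.5552 -0.0679  0.1662] yaw -1.8469 q6 -1.42 F [ 0.3 -0.4 -0.6] T [-0.01  0.03  0.  ] w 0.014 g 49.28587853908539
spanner [(0.82, array([319.808, 321.888]), array([ 0.5558, -0.0624,  0.16  ]))]
stop_b [(0.8, array([404.608, 360.624]), array([0.5175, 0.0876, 0.    ]))]
stop_b_nut []
jam_b_wing []
[(0.87, array([259.2  , 218.784]), array([0.5193, 0.0873, 0.    ])), (0.85, array([346.176, 222.096]), array([ 0.503 , -0.2147,  0.    ]))]
```

View pics/w11.png

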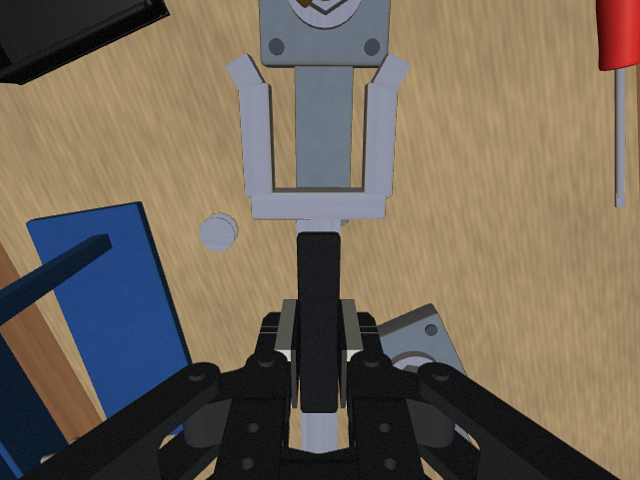

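Stop B's foot front corners are at (262,66) and (387,66), with the bar directly below the jaw. The bobbin, at (218,232), is clear. I'll do the same fit as for A.

Run:
```python
from h import *
s=st();p=capture("wrist")
g=cv2.cvtColor(cv2.GaussianBlur(p["frame"],(3,3),0),cv2.COLOR_BGR2GRAY).astype(float)
def strong(line,a,th=12):
    d=np.abs(np.diff(line));return [(int(i)+a,int(d[i])) for i in np.argsort(d)[::-1][:6] if d[i]>th]
for r in (38,45): print("row",r,strong(g[r,240:410],240))
for c in (272,285,360,378): print("col",c,strong(g[45:95,c],45))
for r in (90,130,170): print("bar",r,strong(g[r,284:360],284))
```

```text
t 27.73 tcp [ 0.5556 -0.0688  0.1667] yaw -1.8489 q6 -1.42 F [-0.5 -0.2 -0.7] T [ 0.04 -0.01  0.02] w 0.0142 g 49.28635776042938
row 38 [(260, 22), (389, 21), (259, 18)]
row 45 [(388, 22), (260, 22), (269, 19), (284, 18), (379, 17), (365, 15)]
col 272 [(68, 51), (69, 29), (65, 23), (66, 21), (67, 15), (54, 15)]
col 285 [(68, 49), (69, 27), (66, 22), (65, 21), (67, 13)]
col 360 [(68, 42), (69, 35), (66, 25), (65, 22)]
col 378 [(72, 18), (65, 17), (71, 16), (73, 15), (53, 14), (66, 13)]
bar 90 [(353, 21), (294, 14)]
bar 130 [(352, 21), (295, 15), (294, 13)]
bar 170 [(296, 17), (351, 16)]
```

```bash
cat > fit.py <<'E'
from h import *
def B(p,L,R,f1,f2,bars):
    zf=.022;L=at_z(p,L,zf);R=at_z(p,R,zf);f1=at_z(p,f1,zf);f2=at_z(p,f2,zf)
    v=f1-f2;yf=np.arctan2(v[1],v[0])-np.pi/2
    ys=[]
    for a,b in bars:
        d=at_z(p,a,.016)-at_z(p,b,.016);ys.append(np.arctan2(d[1],d[0]))
    yaw=np.mean(ys);x=np.array([np.cos(yaw),np.sin(yaw),0]);y=np.array([-x[1],x[0],0]);mf=(f1+f2)/2;m=(L+R)/2
    print("yaws",yf,ys,"w",np.linalg.norm(R-L));return mf+x*.045+y*(y@(m-mf)),yaw
E
python3 - <<'E'
from fit import *
s=st();p=capture("wrist")
n,y=B(p,(260.5,42),(389.2,42),(285,66.2),(360,66.2),[((294.8,90),(297,170)),((353.7,90),(351.7,170))])
print(n,y);x=np.array([np.cos(y),np.sin(y)])
for d,z in((-.117,.081),(-.117,.0365),(-.072,.0365)):print(to([*(n[:2]+x*d),z],y))
E
```

```text
t 27.77 tcp [ 0.5556 -0.0688  0.1667] yaw -1.8489 q6 -1.42 F [ 0.8 -0.5 -2.4] T [ 0.03  0.   -0.07] w 0.0144 g 49.28614944219589
yaws -1.8486706938372146 [np.float64(-1.8382132510319726), np.float64(-1.8470725572074196)] w 0.08339247031841984
[ 0.5103 -0.2116  0.022 ] -1.8426429041196961
(array([0.327, 0.051, 0.857]), np.float64(-0.008))
(array([0.327, 0.051, 1.302]), np.float64(-0.008))
(array([0.777, 0.048, 1.302]), np.float64(-0.008))
```

Request:
move_arm --motion '[{"travel": [0.33, 0.05, 0.3], "twist": -0.004}, {"travel": [0.33, 0.05, 0.7], "twist": -0.004}, {"travel": [0.33, 0.05, 0.857], "twist": -0.004}, {"travel": [0.33, 0.05, 0.857], "twist": -0.004}, {"travel": [0.33, 0.05, 0.857], "twist": -0.004}]'

```text
clock: 28.45
tool_pos: [0.5429, -0.0992, 0.0823]
orientation: [-3.14, 0.0, -1.845]
contact_force: [-0.1, 0.3, -1.4]
width: 0.0141
gripper_force: 49.2
```

Run:
```python
from h import *
s=st();p=capture("wrist");cv2.imwrite("pics/w12.png",p["frame"])
n=np.array([.5103,-.2116]);y=-1.846;x=np.array([np.cos(y),np.sin(y)]);l=np.array([-x[1],x[0]])
for q in ([0,0,.03],[-.0173,0,.044],[-.045,.042,.022],[-.045,-.042,.022],[-.06,.02,.016],[-.06,-.02,.016]):
    print(q,proj(p,[*(n+x*q[0]+l*q[1]),q[2]]))
for k,z in (("stop_b_nut",.03),("jam_b_wing",.066),("stop_b",0)):print(k,[(c,u,at_z(p,u,z)) for c,u in find(p,k)])
g=cv2.cvtColor(cv2.GaussianBlur(p["frame"],(3,3),0),cv2.COLOR_BGR2GRAY).astype(float)
def strong(line,a,th=10):
    d=np.abs(np.diff(line));return sorted((int(i)+a,int(d[i])) for i in np.argsort(d)[::-1][:6] if d[i]>th)
for r in (105,112): print("row",r,strong(g[r,215:245],215),strong(g[r,395:425],395))
for c in (285,345): print("col",c,strong(g[90:150,c],90))
for r in (140,175): print("bar",r,strong(g[r,276:366],276))
for r in (130,170): print("jaw",r,strong(g[r,230:280],230),strong(g[r,358:405],358))
for d,z in((-.117,.0365),(-.073,.0365)):print(to([*(n+x*d),z],y))
```

```text
t 28.45 tcp [ 0.5429 -0.0992  0.0823] yaw -1.8454 q6 -1.48 F [-0.1  0.3 -1.4] T [-0.03 -0.   -0.03] w 0.0141 g 49.23747360706329
[0, 0, 0.03] [320.0238  16.4798]
[-0.0173, 0, 0.044] [320.008   56.7778]
[-0.045, 0.042, 0.022] [233.4384 123.8611]
[-0.045, -0.042, 0.022] [406.1929 124.0217]
[-0.06, 0.02, 0.016] [280.6876 153.729 ]
[-0.06, -0.02, 0.016] [358.7498 153.8097]
stop_b_nut [(0.71, array([319.808,  19.104]), array([ 0.5107, -0.2107,  0.03  ]))]
jam_b_wing []
stop_b [(0.93, array([322.624,  30.624]), array([ 0.5092, -0.2104,  0.    ]))]
row 105 [(232, 17), (233, 21), (239, 17)] [(395, 11), (396, 11), (405, 11), (406, 24), (407, 11)]
row 112 [(232, 15), (233, 19), (239, 24), (240, 11)] [(395, 17), (405, 27), (406, 15)]
col 285 [(121, 12), (123, 19), (124, 15)]
col 345 [(124, 17)]
bar 140 [(279, 17), (280, 20), (358, 17), (361, 23), (362, 42), (364, 24)]
bar 175 [(357, 24), (360, 26), (361, 44), (362, 13), (363, 28), (364, 36)]
jaw 130 [(268, 21), (269, 39), (270, 19), (271, 18), (272, 37), (273, 24)] [(359, 19), (361, 17), (362, 36), (363, 25), (365, 34), (366, 27)]
jaw 170 [(244, 11), (270, 29), (271, 37), (273, 29), (274, 36), (275, 14)] [(360, 21), (361, 40), (362, 19), (363, 22), (364, 37), (365, 20)]
(array([-0.001,  0.007,  0.457]), np.float64(0.001))
(array([0.439, 0.007, 0.456]), np.float64(0.001))
```

Request:
move_arm --motion '[{"travel": [0, 0.006, 0.25], "twist": 0}, {"travel": [0, 0.006, 0.455], "twist": 0}, {"travel": [0, 0.006, 0.455], "twist": 0}, {"travel": [0, 0.006, 0.455], "twist": 0}]'

```text
clock: 29.15
tool_pos: [0.5414, -0.099, 0.0363]
orientation: [-3.141, 0.0, -1.846]
contact_force: [0.3, 0.1, -1.2]
width: 0.0144
gripper_force: 50.8
```

Request:
move_arm --motion '[{"travel": [0.1, 0, 0], "twist": 0}, {"travel": [0.2, 0, 0], "twist": 0}, {"travel": [0.3, 0, 0], "twist": 0}, {"travel": [0.38, 0, 0], "twist": 0}, {"travel": [0.43, 0, 0], "twist": 0}, {"travel": [0.43, 0, 0], "twist": 0}, {"travel": [0.43, 0, 0], "twist": 0}]'

```text
clock: 30.02
tool_pos: [0.5313, -0.1372, 0.0365]
orientation: [-3.14, 0.009, -1.844]
contact_force: [5.0, 13.6, 0.1]
width: 0.0141
gripper_force: 51.0
```

Run:
```python
from h import *
st();p=capture("wrist");cv2.imwrite("pics/w13.png",p["frame"])
for k,z in (("stop_b_nut",.03),("jam_b_wing",.066),("stop_b",0)):print(k,[(c,u,at_z(p,u,z)) for c,u in find(p,k)])
n=np.array([.5103,-.2116]);y=-1.846;x=np.array([np.cos(y),np.sin(y)]);print(to([*(n-x*.073),.0365],y))
```

```text
t 30.02 tcp [ 0.5313 -0.1372  0.0365] yaw -1.8441 q6 -1.56 F [ 5.  13.6  0.1] T [ 2.78 -0.87  0.03] w 0.0141 g 51.03019595146179
stop_b_nut [(0.64, array([318.976,  30.912]), array([ 0.5027, -0.2374,  0.03  ]))]
jam_b_wing [(0.74, array([318.016,   8.304]), array([ 0.5029, -0.2374,  0.066 ]))]
stop_b [(0.65, array([321.408,  44.304]), array([ 0.5019, -0.2367,  0.    ]))]
(array([ 0.043,  0.   , -0.   ]), np.float64(0.003))
```

View pics/w13.png

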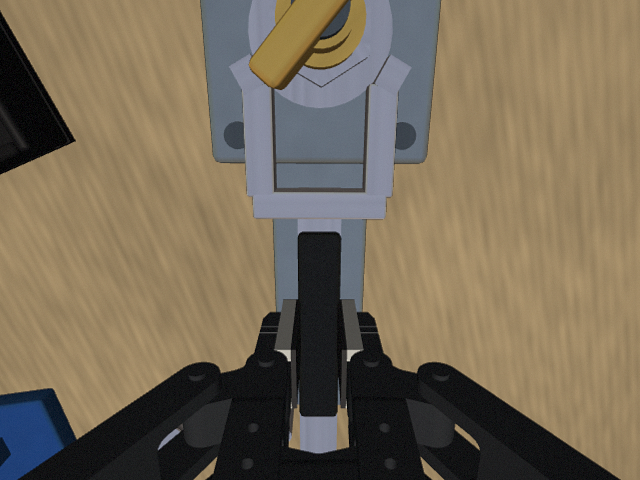

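The jaw is running against the rim of the round boss, so it is slightly low. The stop has slid about 27 mm along its own axis, still within the limit. I'll back out, raise 3 mm, and re-measure.

Request:
move_arm --motion '[{"travel": [-0.1, 0, 0], "twist": 0}, {"travel": [-0.2, 0, 0], "twist": 0}, {"travel": [-0.25, 0, -0.03], "twist": 0}, {"travel": [-0.25, 0, -0.03], "twist": 0}, {"travel": [-0.25, 0, -0.03], "twist": 0}]'

```text
clock: 30.85
tool_pos: [0.5362, -0.1166, 0.0385]
orientation: [-3.142, -0.0, -1.846]
contact_force: [0.3, 0.2, -2.3]
width: 0.0142
gripper_force: 50.8
```

Run:
```python
from h import *
st();p=capture("wrist");cv2.imwrite("pics/w14.png",p["frame"])
for k,z in (("stop_b_nut",.03),("jam_b_wing",.066),("stop_b",0)):print(k,[(c,u,at_z(p,u,z)) for c,u in find(p,k)])
g=cv2.cvtColor(cv2.GaussianBlur(p["frame"],(3,3),0),cv2.COLOR_BGR2GRAY).astype(float)
def strong(line,a,th=10):
    d=np.abs(np.diff(line));return sorted((int(i)+a,int(d[i])) for i in np.argsort(d)[::-1][:7] if d[i]>th)
for r in (60,80,100): print("row",r,strong(g[r,190:245],190),strong(g[r,395:450],395))
for c in (285,300,340,355): print("col",c,strong(g[50:185,c],50))
for r in (120,150,175): print("bar",r,strong(g[r,274:366],274))
for r in (240,270): print("bar2",r,strong(g[r,255:296],255),strong(g[r,345:385],345))
for r in (110,130,150): print("jaw",r,strong(g[r,232:280],232),strong(g[r,358:405],358))
t=capture("top");print([(c,u,at_z(t,u,0)) for c,u in find(t,"stop_b",3)])
```

```text
t 30.85 tcp [ 0.5362 -0.1166  0.0385] yaw -1.8459 q6 -1.51 F [ 0.3  0.2 -2.3] T [-0.02 -0.02  0.04] w 0.0142 g 50.80715149641037
stop_b_nut []
jam_b_wing []
stop_b [(0.18, array([318.528, 320.016]), array([ 0.5421, -0.094 ,  0.    ]))]
row 60 [(202, 17), (203, 23)] [(430, 20)]
row 80 [(204, 19), (205, 11), (218, 18), (219, 12), (235, 15), (236, 31), (237, 24)] [(402, 16), (403, 32), (404, 22), (414, 18), (415, 11), (428, 25), (429, 12)]
row 100 [(206, 13), (207, 14), (242, 26), (243, 14)] [(396, 15), (397, 19), (426, 20), (427, 13)]
col 285 [(105, 13), (107, 21), (108, 11)]
col 300 [(104, 11), (105, 12), (107, 22), (108, 11)]
col 340 [(105, 12), (107, 21), (108, 11)]
col 355 [(105, 12), (107, 20), (108, 11)]
bar 120 [(274, 25), (275, 20), (363, 18), (364, 27)]
bar 150 [(274, 11), (275, 26), (276, 16), (362, 20), (363, 24)]
bar 175 [(274, 12), (275, 22), (276, 25), (361, 18), (362, 27), (364, 27)]
bar2 240 [(270, 16)] [(362, 25), (363, 14)]
bar2 270 [(271, 15), (272, 19)] [(361, 22)]
jaw 110 [(270, 21), (271, 38), (272, 21), (273, 11), (274, 25), (275, 16)] [(363, 13), (364, 26), (365, 13), (366, 14), (367, 33), (368, 28), (395, 11)]
jaw 130 [(271, 29), (272, 37), (274, 24), (275, 24)] [(362, 11), (363, 23), (364, 17), (366, 31), (367, 33), (394, 13)]
jaw 150 [(271, 20), (272, 38), (273, 22), (274, 11), (275, 26), (276, 16)] [(362, 20), (363, 24), (365, 28), (366, 38), (367, 15), (394, 12)]
[(0.89, array([353.792, 225.504]), array([ 0.4906, -0.2408,  0.    ])), (0.86, array([259.904, 219.408]), array([0.517 , 0.0848, 0.    ])), (0.37, array([391.424, 227.424]), array([ 0.4818, -0.3714,  0.    ]))]
```

Run:
```python
from fit import *
s=st();p=capture("wrist");o,d=ray(p,(319,130))
for W in (94.7,94.2,95.2):
    print("jaw top z",(o+d*(p["fx"]*.032/W))[2])
print("foot w rows",np.linalg.norm(at_z(p,(204.7,80),.022)-at_z(p,(428.7,80),.022)),np.linalg.norm(at_z(p,(203,60),.022)-at_z(p,(430.5,60),.022)))
n,y=B(p,(204.7,80),(428.7,80),(285,105.5),(355,105.5),[((272,270),(270.5,240)),((275,120),(275.8,175)),((364,120),(362,175))])
n2,y2=B(p,(204.7,80),(428.7,80),(285,107.5),(355,107.5),[((275,120),(275.8,175)),((364,120),(362,175))])
print(n,n2)
print(o)
```

```text
t 31.15 tcp [ 0.5361 -0.1165  0.0384] yaw -1.8462 q6 -1.51 F [-0.2  0.2 -1.7] T [ 0.01 -0.01  0.01] w 0.0138 g 50.80732762813568
jaw top z 0.04058168020104863
jaw top z 0.03983784285222783
jaw top z 0.041317704132339816
foot w rows 0.0825366628710577 0.082596525966762
yaws -1.845917512329586 [np.float64(1.3047140788358653), np.float64(-1.865425793508685), np.float64(-1.8473167869743525)] w 0.0825366628710577
yaws -1.8459192460170624 [np.float64(-1.865425793508685), np.float64(-1.8473167869743525)] w 0.0825366628710577
[ 0.5394 -0.2314  0.022 ] [ 0.502  -0.2369  0.022 ]
[ 0.5136 -0.1952  0.1807]
```

Run:
```python
from h import *
st();n=np.array([.5023,-.2370]);y=-1.847;x=np.array([np.cos(y),np.sin(y)])
for d in (.117,.073):print(to([*(n-x*d),.041],y))
```

```text
t 31.2 tcp [ 0.5362 -0.1165  0.0385] yaw -1.8461 q6 -1.51 F [ 0.6 -0.2 -1.3] T [-0.03 -0.01  0.04] w 0.0143 g 50.80741435289383
(array([ 0.081, -0.003, -0.025]), np.float64(0.001))
(array([ 0.521, -0.002, -0.025]), np.float64(0.001))
```

Request:
move_arm --motion '[{"travel": [0, 0, -0.027], "twist": 0}, {"travel": [0, 0, -0.027], "twist": 0}, {"travel": [0.1, 0, -0.027], "twist": 0}, {"travel": [0.16, 0, -0.027], "twist": 0}, {"travel": [0.16, 0, -0.027], "twist": 0}]'

```text
clock: 31.82
tool_pos: [0.5316, -0.1325, 0.0411]
orientation: [3.141, -0.0, -1.847]
contact_force: [0.0, 0.4, -1.3]
width: 0.0139
gripper_force: 50.8
```

```bash
python3 -c "
from h import *
st()"
```

```text
t 31.82 tcp [ 0.5316 -0.1325  0.0411] yaw -1.847 q6 -1.54 F [ 0.   0.4 -1.3] T [0.03 0.01 0.01] w 0.0139 g 50.80689579248428
```

Request:
move_arm --motion '[{"travel": [0.04, 0, 0], "twist": 0}, {"travel": [0.08, 0, 0], "twist": 0}, {"travel": [0.08, 0, 0], "twist": 0}]'

```text
clock: 32.2
tool_pos: [0.5296, -0.1398, 0.0412]
orientation: [-3.142, -0.0, -1.846]
contact_force: [-0.3, 0.5, -1.0]
width: 0.0141
gripper_force: 50.8
```

Run:
```python
from h import *
st();p=capture("wrist")
for k,z in (("stop_b_nut",.03),("jam_b_wing",.066),("stop_b",0)):print(k,[(c,u,at_z(p,u,z)) for c,u in find(p,k)])
```

```text
t 32.2 tcp [ 0.5296 -0.1398  0.0412] yaw -1.8463 q6 -1.55 F [-0.3  0.5 -1. ] T [-0.02 -0.02  0.04] w 0.0141 g 50.80727130174637
stop_b_nut []
jam_b_wing [(0.57, array([316.224,  22.704]), array([ 0.5022, -0.2376,  0.066 ]))]
stop_b [(0.85, array([320.576,  53.808]), array([ 0.5009, -0.2368,  0.    ]))]
```

No contact, and it is past the earlier sticking point. I'll continue.

Request:
move_arm --motion '[{"travel": [0.08, 0, 0], "twist": 0}, {"travel": [0.14, 0, 0], "twist": 0}, {"travel": [0.14, 0, 0], "twist": 0}]'

```text
clock: 32.78
tool_pos: [0.5259, -0.1536, 0.0413]
orientation: [-3.141, -0.0, -1.847]
contact_force: [-0.0, 0.1, -0.9]
width: 0.0139
gripper_force: 50.8
```

Request:
move_arm --motion '[{"travel": [0.05, 0, 0], "twist": 0}, {"travel": [0.09, 0, 0], "twist": 0}, {"travel": [0.09, 0, 0], "twist": 0}]'

```text
clock: 33.15
tool_pos: [0.5235, -0.162, 0.0412]
orientation: [-3.141, -0.0, -1.846]
contact_force: [0.2, -0.9, -1.1]
width: 0.0139
gripper_force: 50.8
```

Run:
```python
from h import *
st();p=capture("wrist");cv2.imwrite("pics/w15.png",p["frame"])
for k,z in (("stop_b_nut",.03),("jam_b_wing",.066),("stop_b",0)):print(k,[(c,u,at_z(p,u,z)) for c,u in find(p,k)])
```

```text
t 33.15 tcp [ 0.5235 -0.162   0.0412] yaw -1.8463 q6 -1.6 F [ 0.2 -0.9 -1.1] T [-0.02 -0.15  0.02] w 0.0139 g 50.801578760147095
stop_b_nut [(0.36, array([318.08, 115.68]), array([ 0.5022, -0.2363,  0.03  ]))]
jam_b_wing [(0.94, array([317.184, 114.72 ]), array([ 0.5021, -0.2377,  0.066 ]))]
stop_b [(0.95, array([317.888, 111.312]), array([ 0.5021, -0.2373,  0.    ]))]
```

Request:
move_arm --motion '[{"travel": [0.03, 0, 0], "twist": 0}, {"travel": [0.05, 0, 0], "twist": 0}, {"travel": [0.05, 0, 0.025], "twist": 0}, {"travel": [0.05, 0, 0.025], "twist": 0}]'

```text
clock: 33.85
tool_pos: [0.5221, -0.1665, 0.0385]
orientation: [3.141, -0.0, -1.846]
contact_force: [0.5, -0.2, -1.9]
width: 0.0143
gripper_force: 50.8
```

Request:
move_arm --motion '[{"travel": [0, 0, 0], "twist": 0}, {"travel": [0, 0, 0], "twist": 0}, {"travel": [0, 0, 0], "twist": 0}, {"travel": [0, 0, 0], "twist": 0}, {"travel": [0, 0, 0], "twist": 0}, {"travel": [0, 0, -0.5], "twist": 0}, {"travel": [0, 0, -1], "twist": 0}, {"travel": [0, 0, -1], "twist": 0}, {"travel": [0, 0, -1], "twist": 0}]' --fingers 0

```text
clock: 34.98
tool_pos: [0.522, -0.1664, 0.1385]
orientation: [-3.141, -0.0, -1.846]
contact_force: [-0.4, 0.1, -1.4]
width: 0.0854
gripper_force: 0.0
```

Run:
```python
from h import *
st();p=capture("wrist");cv2.imwrite("pics/w16.png",p["frame"])
for k,z in (("jam_b_wing",.066),("stop_b",0),("stop_b_nut",.03),("spanner",.036),("spanner_eye",.034)):print(k,[(c,u,at_z(p,u,z)) for c,u in find(p,k)])
```

```text
t 34.98 tcp [ 0.522  -0.1664  0.1385] yaw -1.8459 q6 -1.6 F [-0.4  0.1 -1.4] T [-0.03  0.03 -0.03] w 0.0854 g 0.0
jam_b_wing [(0.67, array([316.8  , 121.584]), array([ 0.5027, -0.2364,  0.066 ]))]
stop_b [(0.95, array([400.384, 477.504]), array([0.5155, 0.0918, 0.    ]))]
stop_b_nut [(0.87, array([317.12, 118.8 ]), array([ 0.5026, -0.2365,  0.03  ]))]
spanner [(0.79, array([317.12 , 242.688]), array([ 0.5234, -0.1628,  0.036 ]))]
spanner_eye [(0.85, array([316.928, 382.08 ]), array([ 0.5535, -0.0572,  0.034 ]))]
```

View pics/w16.png

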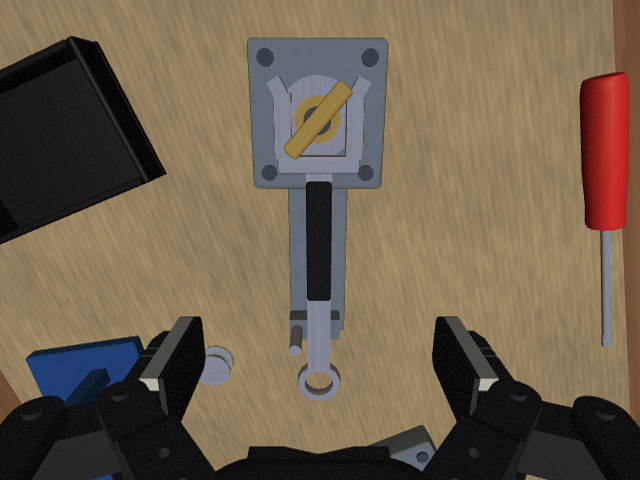

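The spanner is seated on nut B beside its pin at (295,342). The wing runs from (290,154) to (347,88).

Run:
```python
from h import *
st();p=capture("wrist")
a=at_z(p,(290,153),.077);b=at_z(p,(347,89),.077);d=b-a;w=np.arctan2(d[1],d[0]);print(w,(a+b)/2,np.linalg.norm(d))
print(to([.5025,-.2367,.138],w))
```

```text
t 35.27 tcp [ 0.5214 -0.1662  0.1376] yaw -1.8459 q6 -1.6 F [-0.   0.2 -0.8] T [ 0.03 -0.03  0.04] w 0.0855 g 0.0
-2.5933811648065257 [ 0.5014 -0.2365  0.077 ] 0.04074699658233535
(array([ 0.73 , -0.007, -0.001]), np.float64(0.952))
```

Request:
move_arm --motion '[{"travel": [0.4, -0.005, 0], "twist": 0.2}, {"travel": [0.73, -0.007, 0], "twist": 0.4}, {"travel": [0.73, -0.007, 0], "twist": 0.6}, {"travel": [0.73, -0.007, 0], "twist": 0.8}, {"travel": [0.73, -0.007, 0], "twist": 0.952}, {"travel": [0.73, -0.007, 0], "twist": 0.952}, {"travel": [0.73, -0.007, 0], "twist": 0.952}]'

```text
clock: 36.2
tool_pos: [0.5029, -0.2368, 0.1385]
orientation: [3.141, -0.0, -2.592]
contact_force: [-0.8, 0.2, 0.2]
width: 0.0853
gripper_force: 0.0
```

```bash
python3 -c "
from h import *
st();print(to([.5022,-.2366,.0595],-2.593))"
```

```text
t 36.2 tcp [ 0.5029 -0.2368  0.1385] yaw -2.5915 q6 -0.99 F [-0.8  0.2  0.2] T [-0.02  0.    0.04] w 0.0853 g 0.0
(array([0.005, 0.005, 0.79 ]), np.float64(0.002))
```

Request:
move_arm --motion '[{"travel": [0.003, 0.003, 0.4], "twist": 0}, {"travel": [0.003, 0.003, 0.785], "twist": 0}, {"travel": [0.003, 0.003, 0.785], "twist": 0}, {"travel": [0.003, 0.003, 0.785], "twist": 0}]'

```text
clock: 36.7
tool_pos: [0.5032, -0.2371, 0.0613]
orientation: [-3.141, 0.001, -2.593]
contact_force: [0.5, -0.8, 0.5]
width: 0.0853
gripper_force: 0.0
```

Request:
move_arm --motion '[{"travel": [0, 0, 0], "twist": 0}, {"travel": [0, 0, 0], "twist": 0}, {"travel": [0, 0, 0], "twist": 0}, {"travel": [0, 0, 0], "twist": 0}, {"travel": [0, 0, 0], "twist": 0}, {"travel": [0, 0, 0], "twist": 0}, {"travel": [0, 0, 0], "twist": 0}, {"travel": [0, 0, 0], "twist": 0}]' --fingers 1 --newtons 40

```text
clock: 37.7
tool_pos: [0.503, -0.2374, 0.0606]
orientation: [-3.14, 0.0, -2.594]
contact_force: [0.2, -4.7, 4.9]
width: 0.008
gripper_force: 43.6
```

```bash
python3 -c "
from h import *
st()"
```

```text
t 37.7 tcp [ 0.503  -0.2374  0.0606] yaw -2.5938 q6 -0.99 F [ 0.2 -4.7  4.9] T [-0.84 -0.    0.05] w 0.008 g 43.612720370292664
```

The wing is gripped (8 mm opening, 44 N). Now I'll turn it clockwise.

Request:
move_arm --motion '[{"travel": [0, 0, -0.005], "twist": 0.1}, {"travel": [0, 0, -0.005], "twist": 0.2}, {"travel": [0, 0, -0.005], "twist": 0.3}, {"travel": [0, 0, -0.005], "twist": 0.4}, {"travel": [0, 0, -0.005], "twist": 0.5}, {"travel": [0, 0, -0.005], "twist": 0.6}, {"travel": [0, 0, -0.005], "twist": 0.7}, {"travel": [0, 0, -0.005], "twist": 0.8}, {"travel": [0, 0, -0.005], "twist": 0.9}, {"travel": [0, 0, -0.005], "twist": 1}]'

```text
clock: 38.95
tool_pos: [0.5031, -0.2377, 0.0606]
orientation: [-3.14, 0.001, 2.902]
contact_force: [2.2, -5.5, -0.8]
width: 0.0077
gripper_force: 43.0
```

```bash
python3 -c "
from h import *
st();p=capture('wrist');print([(c,u,at_z(p,u,.036)) for c,u in find(p,'spanner')])"
```

```text
t 38.95 tcp [ 0.5031 -0.2377  0.0606] yaw 2.9016 q6 -0.2 F [ 2.2 -5.5 -0.8] T [-1.25 -0.49  0.16] w 0.0077 g 43.004581332206726
[(0.86, array([480.704, 295.008]), array([ 0.5221, -0.1646,  0.036 ]))]
```

Request:
move_arm --motion '[{"travel": [0, 0, 0], "twist": 0.1}, {"travel": [0, 0, 0], "twist": 0.2}, {"travel": [0, 0, 0], "twist": 0.3}, {"travel": [0, 0, 0], "twist": 0.4}, {"travel": [0, 0, 0], "twist": 0.5}, {"travel": [0, 0, 0], "twist": 0.6}, {"travel": [0, 0, 0], "twist": 0.7}]'

```text
clock: 39.92
tool_pos: [0.503, -0.238, 0.0606]
orientation: [-3.14, 0.002, 2.352]
contact_force: [0.7, -6.9, -1.0]
width: 0.0077
gripper_force: 43.0
```

```bash
python3 -c "
from h import *
st();p=capture('wrist');print([(c,u,at_z(p,u,.036)) for c,u in find(p,'spanner')])"
```

```text
t 39.92 tcp [ 0.503  -0.238   0.0606] yaw 2.3517 q6 0.35 F [ 0.7 -6.9 -1. ] T [-1.45 -0.41  0.12] w 0.0077 g 42.98359215259552
[(0.64, array([475.712, 209.808]), array([ 0.5233, -0.162 ,  0.036 ]))]
```

Request:
move_arm --motion '[{"travel": [0, 0, 0], "twist": 0.1}, {"travel": [0, 0, 0], "twist": 0.2}, {"travel": [0, 0, 0], "twist": 0.3}, {"travel": [0, 0, 0], "twist": 0.4}, {"travel": [0, 0, 0], "twist": 0.5}]'

```text
clock: 40.65
tool_pos: [0.5029, -0.2381, 0.0607]
orientation: [-3.141, 0.003, 1.959]
contact_force: [0.7, -7.9, -1.1]
width: 0.0079
gripper_force: 43.0
```

```bash
python3 -c "
from h import *
st()"
```

```text
t 40.65 tcp [ 0.5029 -0.2381  0.0607] yaw 1.9589 q6 0.74 F [ 0.7 -7.9 -1.1] T [-1.5  -0.33  0.13] w 0.0079 g 43.000463247299194
```

Request:
move_arm --motion '[{"travel": [0, 0, 0], "twist": 0.1}, {"travel": [0, 0, 0], "twist": 0.2}, {"travel": [0, 0, 0], "twist": 0.25}]'

```text
clock: 41.02
tool_pos: [0.5028, -0.2382, 0.0607]
orientation: [-3.141, 0.003, 1.764]
contact_force: [0.7, -7.1, -0.2]
width: 0.0081
gripper_force: 43.2
```

```bash
python3 -c "
from h import *
st()"
```

```text
t 41.02 tcp [ 0.5028 -0.2382  0.0607] yaw 1.7638 q6 0.94 F [ 0.7 -7.1 -0.2] T [-1.61 -0.25  0.37] w 0.0081 g 43.17673087120056
```

Request:
move_arm --motion '[{"travel": [0, 0, 0], "twist": 0.1}, {"travel": [0, 0, 0], "twist": 0.15}]'

```text
clock: 41.28
tool_pos: [0.5027, -0.2381, 0.0607]
orientation: [-3.141, 0.003, 1.646]
contact_force: [0.5, -7.2, 0.0]
width: 0.0082
gripper_force: 43.8
```

```bash
python3 -c "
from h import *
st();p=capture('wrist');print([(c,u,at_z(p,u,.036)) for c,u in find(p,'spanner')])"
```

```text
t 41.27 tcp [ 0.5027 -0.2381  0.0607] yaw 1.6465 q6 1.05 F [ 0.5 -7.2  0. ] T [-1.66 -0.21  0.55] w 0.0082 g 43.83749842643738
[(0.65, array([386.112, 128.304]), array([ 0.5242, -0.1627,  0.036 ]))]
```

B is hard tight too, at the same wing angle relative to its stop as A. I'll release and return over the spanner.

Request:
move_arm --motion '[{"travel": [0, 0, 0], "twist": 0}, {"travel": [0, 0, 0], "twist": 0}, {"travel": [0, 0, 0], "twist": 0}, {"travel": [0, 0, 0], "twist": 0}, {"travel": [0, 0, -0.4], "twist": 0}, {"travel": [0, 0, -0.78], "twist": 0}, {"travel": [0, 0, -0.78], "twist": 0}]' --fingers 0

```text
clock: 42.25
tool_pos: [0.5048, -0.2377, 0.1419]
orientation: [3.136, 0.003, 1.648]
contact_force: [1.1, -1.3, -0.5]
width: 0.0852
gripper_force: 0.0
```

Request:
move_arm --motion '[{"travel": [0, 0, 0], "twist": -0.22}, {"travel": [0, 0, 0], "twist": -0.44}, {"travel": [0, 0, 0], "twist": -0.66}, {"travel": [0, 0, 0], "twist": -0.88}, {"travel": [0, 0, 0], "twist": -1}]'

```text
clock: 42.88
tool_pos: [0.5018, -0.2363, 0.1375]
orientation: [-3.141, -0.002, 2.437]
contact_force: [-0.1, 0.3, 0.5]
width: 0.0855
gripper_force: 0.0
```

Request:
move_arm --motion '[{"travel": [0, 0, 0], "twist": -0.22}, {"travel": [0, 0, 0], "twist": -0.44}, {"travel": [0, 0, 0], "twist": -0.66}, {"travel": [0, 0, 0], "twist": -0.88}, {"travel": [0, 0, 0], "twist": -1}]'

```text
clock: 43.5
tool_pos: [0.5019, -0.2363, 0.1374]
orientation: [3.141, -0.001, -3.061]
contact_force: [0.7, -0.2, -0.2]
width: 0.0853
gripper_force: 0.0
```

Request:
move_arm --motion '[{"travel": [0, 0, 0], "twist": -0.22}, {"travel": [0, 0, 0], "twist": -0.44}, {"travel": [0, 0, 0], "twist": -0.66}, {"travel": [0, 0, 0], "twist": -0.88}, {"travel": [0, 0, 0], "twist": -1}, {"travel": [0, 0, 0], "twist": -1}]'

```text
clock: 44.25
tool_pos: [0.5019, -0.2364, 0.1377]
orientation: [3.14, -0.0, -2.28]
contact_force: [-0.4, -0.2, 0.0]
width: 0.0853
gripper_force: 0.0
```

```bash
python3 -c "
from h import *
st();print(to([.5225,-.1658,.138],-1.85))"
```

```text
t 44.25 tcp [ 0.5019 -0.2364  0.1377] yaw -2.2804 q6 -1.3 F [-0.4 -0.2  0. ] T [-0.    0.04  0.09] w 0.0853 g 0.0
(array([-0.67 ,  0.304, -0.003]), np.float64(-0.548))
```

Request:
move_arm --motion '[{"travel": [-0.4, 0.2, 0], "twist": -0.2}, {"travel": [-0.67, 0.304, 0], "twist": -0.4}, {"travel": [-0.67, 0.304, 0], "twist": -0.548}, {"travel": [-0.67, 0.304, 0], "twist": -0.548}, {"travel": [-0.67, 0.304, 0], "twist": -0.548}]'

```text
clock: 44.88
tool_pos: [0.5228, -0.1663, 0.1384]
orientation: [3.141, -0.0, -1.852]
contact_force: [0.6, 0.5, 0.6]
width: 0.0855
gripper_force: 0.0
```

```bash
cat > sl.py <<'E'
from h import *
def sleeve(p,z=.042):
    g=cv2.GaussianBlur(p["frame"],(3,3),0).max(axis=2)
    m=(g<60).astype(np.uint8);m[:,:215]=0;m[:,425:]=0;m[:150]=0;m[315:]=0
    n,l,s,c=cv2.connectedComponentsWithStats(m);i=1+np.argmax(s[1:,4])
    pts=np.argwhere(l==i)[:,::-1].astype(np.float32);w=np.array([at_z(p,q,z)[:2] for q in pts],np.float32)
    (cx,cy),(a,b),ang=cv2.minAreaRect(w*1000);v=cv2.fitLine(w,cv2.DIST_L2,0,.01,.01).ravel()[:2]
    return np.array([cx,cy])/1000,(a,b),np.arctan2(-abs(v[1]),v[0]*(-np.sign(v[1]))),s[i]
E
python3 - <<'E'
from sl import *
st();p=capture("wrist");print(sleeve(p))
for k,z in (("jam_b_wing",.066),("stop_b",0),("stop_b_nut",.03),("spanner",.036),("spanner_eye",.034)):print(k,[(c,u,at_z(p,u,z)) for c,u in find(p,k)])
E
```

```text
t 44.88 tcp [ 0.5228 -0.1663  0.1384] yaw -1.8521 q6 -1.6 F [0.6 0.5 0.6] T [-0.03 -0.02 -0.01] w 0.0855 g 0.0
(array([ 0.5241, -0.1647]), (78.77995300292969, 15.651395797729492), np.float32(-1.8656203), array([ 304,  181,   27,  119, 2945], dtype=int32))
jam_b_wing [(0.66, array([314.368, 116.976]), array([ 0.5036, -0.2387,  0.066 ]))]
stop_b [(0.74, array([402.304, 473.088]), array([0.515 , 0.0871, 0.    ]))]
stop_b_nut [(0.86, array([318.272, 119.712]), array([ 0.5024, -0.2356,  0.03  ]))]
spanner [(0.55, array([316.8  , 243.408]), array([ 0.5245, -0.1623,  0.036 ]))]
spanner_eye [(0.62, array([316.8  , 380.496]), array([ 0.5546, -0.0587,  0.034 ]))]
```

```bash
python3 -c "
from h import *
print(to([.5240,-.1655,.0355],-1.862))"
```

```text
(array([-0.011, -0.007,  1.032]), np.float64(0.015))
```

Request:
move_arm --motion '[{"travel": [-0.011, -0.007, 0.5], "twist": 0.013}, {"travel": [-0.011, -0.007, 0.95], "twist": 0.013}, {"travel": [-0.011, -0.007, 0.95], "twist": 0.013}]'

```text
clock: 45.55
tool_pos: [0.5207, -0.1643, 0.0408]
orientation: [3.135, 0.0, -1.86]
contact_force: [-1.1, 0.2, 0.5]
width: 0.0852
gripper_force: 0.0
```

Request:
move_arm --motion '[{"travel": [0, 0, 0.08], "twist": 0}, {"travel": [0, 0, 0.08], "twist": 0}, {"travel": [0, 0, 0.08], "twist": 0}]'

```text
clock: 45.92
tool_pos: [0.5251, -0.1656, 0.0371]
orientation: [-3.139, -0.0, -1.859]
contact_force: [-0.2, -0.3, -0.6]
width: 0.0855
gripper_force: 0.0
```

Request:
move_arm --motion '[{"travel": [0, 0, 0], "twist": 0}, {"travel": [0, 0, 0], "twist": 0}, {"travel": [0, 0, 0], "twist": 0}, {"travel": [0, 0, 0], "twist": 0}, {"travel": [0, 0, 0], "twist": 0}, {"travel": [0, 0, 0], "twist": 0}, {"travel": [0, 0, 0], "twist": 0}, {"travel": [0, 0, 0], "twist": 0}]' --fingers 1 --newtons 70

```text
clock: 46.92
tool_pos: [0.5242, -0.1653, 0.036]
orientation: [-3.141, 0.0, -1.859]
contact_force: [-1.5, 0.4, 5.3]
width: 0.0134
gripper_force: 68.8
```

Request:
move_arm --motion '[{"travel": [0, 0.03, 0], "twist": -0.05}, {"travel": [0.003, 0.06, 0], "twist": -0.1}, {"travel": [0.007, 0.102, 0], "twist": -0.178}, {"travel": [0.007, 0.102, 0], "twist": -0.178}, {"travel": [0.007, 0.102, 0], "twist": -0.178}, {"travel": [0.002, 0.051, 0], "twist": -0.09}, {"travel": [0.002, 0.051, -0.01], "twist": -0.09}]'

```text
clock: 47.8
tool_pos: [0.519, -0.164, 0.0363]
orientation: [3.141, -0.0, -1.789]
contact_force: [0.1, -0.4, -1.4]
width: 0.0133
gripper_force: 68.5
```

```bash
python3 -c "
from h import *
st()"
```

```text
t 47.8 tcp [ 0.519  -0.164   0.0363] yaw -1.789 q6 -1.66 F [ 0.1 -0.4 -1.4] T [-0.01 -0.17 -0.02] w 0.0133 g 68.49326491355896
```

Request:
move_arm --motion '[{"travel": [-0.08, 0, 0], "twist": 0}, {"travel": [-0.2, 0, 0], "twist": 0}, {"travel": [-0.35, 0, 0], "twist": 0}, {"travel": [-0.5, 0, 0], "twist": 0}, {"travel": [-0.55, 0, 0], "twist": 0}, {"travel": [-0.55, 0, 0], "twist": 0}]'

```text
clock: 48.55
tool_pos: [0.5311, -0.1098, 0.0367]
orientation: [3.142, -0.0, -1.787]
contact_force: [-0.6, -1.0, -1.9]
width: 0.0135
gripper_force: 68.6
```

Request:
move_arm --motion '[{"travel": [0, 0, -0.5], "twist": 0}, {"travel": [0, 0, -1], "twist": 0}, {"travel": [0, 0, -1], "twist": 0}]'

```text
clock: 48.92
tool_pos: [0.5342, -0.1115, 0.141]
orientation: [-3.133, -0.0, -1.789]
contact_force: [1.0, -0.3, -0.4]
width: 0.0133
gripper_force: 68.9
```

Run:
```python
from h import *
st()
A={}
for n in ("top","scene"):
    p=capture(n)
    for k in ("peg_left","peg_right","stop_a","stop_b","gauge","gauge_eye","rack"):
        r=find(p,k,3);A.setdefault(k,[]).append((p,r));print(n,k,[(c,u.round(1),at_z(p,u,.289 if "peg" in k else 0)[:2]) for c,u in r])
for k in ("peg_left","peg_right"):
    print(k,tri([(p,r[0][1]) for p,r in A[k]]))
```

```text
t 48.92 tcp [ 0.5342 -0.1115  0.141 ] yaw -1.7892 q6 -1.56 F [ 1.  -0.3 -0.4] T [-0.06 -0.04  0.03] w 0.0133 g 68.88520449399948
top peg_left [(0.76, array([259.7, 138.4]), array([0.7068, 0.0553]))]
top peg_right [(0.83, array([299.3, 141.4]), array([ 0.6958, -0.0627])), (0.31, array([360.5, 175. ]), array([ 0.5897, -0.2419]))]
top stop_a [(0.76, array([353.7, 225.1]), array([ 0.4919, -0.2407])), (0.61, array([261.4, 220.3]), array([0.5137, 0.0797]))]
top stop_b [(0.76, array([353.7, 225.1]), array([ 0.4919, -0.2407])), (0.61, array([261.4, 220.3]), array([0.5137, 0.0797]))]
top gauge [(0.83, array([441.7, 192. ]), array([ 0.6057, -0.5539])), (0.78, array([384.1, 317.8]), array([ 0.1736, -0.334 ])), (0.7, array([485.6, 261.3]), array([ 0.3587, -0.6906]))]
top gauge_eye [(0.85, array([500. , 265.6]), array([ 0.3432, -0.7389])), (0.75, array([395.6, 209.7]), array([ 0.5444, -0.3885])), (0.72, array([261.8, 218.9]), array([0.5188, 0.0782]))]
top rack [(0.95, array([288.6, 164.4]), array([ 0.714 , -0.0159]))]
scene peg_left [(0.68, array([349.5, 329.3]), array([0.7119, 0.0523]))]
scene p
[... 307 characters left out ...]
8, -0.2341])), (0.59, array([373.3, 311. ]), array([0.5267, 0.0888])), (0.51, array([308.5, 324.8]), array([ 0.6235, -0.074 ]))]
scene gauge [(0.76, array([161.9, 201. ]), array([ 0.3615, -0.6794])), (0.71, array([230.8, 254.1]), array([ 0.4794, -0.376 ])), (0.63, array([156.4, 270. ]), array([ 0.6003, -0.5675]))]
scene gauge_eye [(0.87, array([216.9, 269.6]), array([ 0.5424, -0.3937])), (0.79, array([151.3, 191.9]), array([ 0.338 , -0.7327])), (0.77, array([171. , 251.7]), array([ 0.5289, -0.5562]))]
scene rack [(0.95, array([322.4, 358.9]), array([ 0.7037, -0.0075])), (0.66, array([375.3, 298.5]), array([0.487 , 0.0847]))]
peg_left [0.7093 0.054  0.2833]
peg_right [ 0.6929 -0.0676  0.3011]
```

The spanner is free and both stops are at their places. The gauge has been knocked; its eye is now near (0.54,-0.39). I'll rise to look at the pegs from near.

Request:
move_arm --motion '[{"travel": [0, 0, -0.5], "twist": 0}, {"travel": [0, 0, -1], "twist": 0}, {"travel": [-0.3, 0, -1], "twist": 0}, {"travel": [-0.3, 0, -1], "twist": 0}]'

```text
clock: 50.22
tool_pos: [0.5381, -0.0799, 0.2375]
orientation: [-3.14, 0.0, -1.787]
contact_force: [-0.8, -0.5, -0.9]
width: 0.0136
gripper_force: 69.0
```

Request:
move_arm --motion '[{"travel": [-0.3, 0, -0.5], "twist": -0.1}, {"travel": [-0.7, 0, -1], "twist": -0.24}, {"travel": [-1, 0, -1], "twist": -0.24}, {"travel": [-1, 0, -1], "twist": -0.24}]'

```text
clock: 50.72
tool_pos: [0.5594, 0.0179, 0.3366]
orientation: [-3.141, -0.0, -1.597]
contact_force: [0.1, -0.3, -1.5]
width: 0.0135
gripper_force: 69.0
```

Request:
move_arm --motion '[{"travel": [-0.5, 0, -0.2], "twist": 0}, {"travel": [-0.7, 0, -0.2], "twist": 0}, {"travel": [-0.7, 0, -0.2], "twist": 0}]'

```text
clock: 51.1
tool_pos: [0.5608, 0.0867, 0.3557]
orientation: [3.14, -0.001, -1.599]
contact_force: [-0.1, -0.9, -1.1]
width: 0.0134
gripper_force: 69.1
```

Run:
```python
from h import *
st();p=capture("wrist");cv2.imwrite("pics/w17.png",p["frame"])
print(ray(p,(320,240))[0])
for k in ("peg_left","peg_right","spanner_eye","spanner"):
    print(k,[(c,u.round(1),at_z(p,u,.289 if "peg" in k else .355)) for c,u in find(p,k,2)])
for q in ([.709,.054,.289],[.693,-.069,.289]):print(proj(p,q))
```

```text
t 51.1 tcp [0.5608 0.0867 0.3557] yaw -1.5986 q6 -1.39 F [-0.1 -0.9 -1.1] T [-0.03 -0.02  0.  ] w 0.0134 g 69.06192183494568
[0.5586 0.0052 0.498 ]
peg_left [(0.86, array([ 42.8, 214.2]), array([0.7081, 0.0576, 0.289 ]))]
peg_right [(0.54, array([248.2, 248.4]), array([0.5992, 0.0803, 0.289 ]))]
spanner_eye []
spanner [(0.77, array([317.2, 318.6]), array([0.5611, 0.0874, 0.355 ])), (0.47, array([358.4, 181.9]), array([0.5447, 0.0323, 0.355 ]))]
[ 39.399  207.6722]
[  5.4633 -66.837 ]
```

Request:
move_arm --motion '[{"travel": [0.3, -0.3, 0], "twist": 0}, {"travel": [0.5, -0.4, 0], "twist": 0}, {"travel": [0.5, -0.4, 0], "twist": 0}, {"travel": [0.5, -0.4, 0], "twist": 0}]'

```text
clock: 51.85
tool_pos: [0.5991, 0.0353, 0.3567]
orientation: [3.141, 0.0, -1.601]
contact_force: [-0.4, -0.9, -0.6]
width: 0.0131
gripper_force: 69.1
```

Run:
```python
from h import *
st();p=capture("wrist");cv2.imwrite("pics/w18.png",p["frame"])
print(ray(p,(320,240))[0])
R={}
for k in ("peg_left","peg_right"):
    R[k]=find(p,k,2);print(k,[(c,u.round(1),at_z(p,u,.289)) for c,u in R[k]])
t=capture("top");s=capture("scene")
for k,old in (("peg_left",(42.8,214.2)),("peg_right",None)):
    o=[(p,R[k][0][1]),(t,find(t,k)[0][1]),(s,find(s,k)[0][1])];X=tri(o);print(k,X,[ (proj(q,X)-u).round(1) for q,u in o])
# steel peg pixels in the wrist view
f=cv2.cvtColor(p["frame"],cv2.COLOR_BGR2HSV)
for k in R:
    u=R[k][0][1].astype(int);y0=max(u[1]-14,0)
    for r in range(y0,min(u[1]+15,480),4):print(r,[int(v) for v in f[r,max(u[0]-40,0):u[0]+90:5,1]])
```

```text
t 51.85 tcp [0.5991 0.0353 0.3567] yaw -1.6008 q6 -1.48 F [-0.4 -0.9 -0.6] T [-0.02 -0.01  0.03] w 0.0131 g 69.08334374427795
[ 0.5966 -0.0464  0.4989]
peg_left [(0.7, array([128.5, 300.1]), array([0.7103, 0.0592, 0.289 ]))]
peg_right [(0.74, array([107.4,  52.8]), array([ 0.6965, -0.0719,  0.289 ]))]
peg_left [0.707  0.0519 0.2921] [array([ 0.9, -9.1]), array([-1.3, -1.1]), array([ 0.7, -1.2])]
peg_right [ 0.698  -0.0725  0.2871] [array([-1.3, -0.7]), array([ 1. , -0.1]), array([1.5, 0.2])]
286 [165, 185, 189, 176, 179, 172, 30, 29, 168, 188, 154, 138, 140, 15, 13, 135, 91, 93, 92, 91, 91, 93, 94, 93, 89, 93]
290 [209, 182, 182, 185, 177, 174, 26, 23, 21, 200, 7, 6, 6, 11, 24, 131, 105, 94, 91, 93, 91, 91, 89, 93, 90, 90]
294 [197, 175, 184, 186, 178, 166, 13, 27, 26, 26, 11, 13, 19, 29, 32, 70, 123, 92, 89, 92, 92, 91, 91, 91, 92, 91]
298 [164, 177, 183, 185, 187, 181, 8, 19, 24, 33, 23, 46, 135, 138, 34, 29, 130, 94, 95, 91, 94, 91, 92, 90, 92, 90]
302 [159, 180, 185, 180, 183, 160, 96, 10, 22, 28, 23, 13, 136, 136, 97, 135, 132, 93, 95, 92, 91, 94, 91, 92, 91, 94]
306 [167, 171, 
[... 641 characters left out ...]
8, 30, 26, 25, 21, 22, 21, 15, 15, 27, 6, 27, 156, 141, 154, 168, 146, 130, 218, 185, 182]
50 [187, 187, 187, 186, 164, 36, 10, 7, 10, 12, 10, 12, 7, 20, 36, 27, 25, 111, 183, 167, 243, 149, 163, 153, 198, 176]
54 [181, 183, 183, 184, 173, 31, 12, 14, 17, 15, 17, 17, 19, 7, 36, 27, 18, 27, 181, 174, 172, 163, 155, 166, 145, 184]
58 [190, 184, 179, 185, 176, 114, 27, 25, 26, 27, 26, 26, 26, 25, 5, 8, 25, 44, 180, 185, 184, 162, 152, 181, 163, 177]
62 [189, 182, 181, 183, 181, 217, 27, 30, 25, 26, 31, 26, 28, 27, 25, 24, 21, 95, 191, 185, 185, 187, 178, 190, 133, 208]
66 [191, 188, 188, 183, 177, 182, 157, 125, 81, 128, 127, 129, 126, 92, 92, 97, 92, 92, 187, 179, 183, 185, 184, 187, 188, 184]
```

```bash
cat > rack.py <<'E'
from h import *
from scipy.optimize import minimize
def ends(v,s,r=0,t=1):
    X,Y,a=v;R=np.array([[np.cos(a),-np.sin(a)],[np.sin(a),np.cos(a)]])
    f=lambda x,y,z:np.array([*(np.array([X,Y])+R@[x,y]),z])
    return f(0,s*.065,.28),f(-.036,s*.065,.316)
def hull(p,A,B,r=.0045):
    d=(B-A)/np.linalg.norm(B-A);u=np.cross(d,[0,0,1]);u/=np.linalg.norm(u);w=np.cross(d,u);P=[]
    for c in (A,B):
        for k in np.linspace(0,2*np.pi,16,endpoint=False):P.append(proj(p,c+r*(np.cos(k)*u+np.sin(k)*w)))
    return cv2.convexHull(np.array(P,np.float32))
def mask(p,us):
    hsv=cv2.cvtColor(p["frame"],cv2.COLOR_BGR2HSV);m=((hsv[...,1]<60)&(hsv[...,2]>70)).astype(np.uint8)
    out=np.zeros_like(m)
    n,l,s,c=cv2.connectedComponentsWithStats(m)
    for u in us:
        u=np.round(u).astype(int);w=l[max(u[1]-5,0):u[1]+6,max(u[0]-5,0):u[0]+6];i=np.bincount(w[w>0]).argmax();out|=(l==i).astype(np.uint8);print("comp",s[i])
    return out
def fit(shots,v0):
    def cost(v):
        c=0
        for p,m,sides in shots:
            r=np.zeros((480*2,640*2),np.uint8)
            for s in sides:cv2.fillConvexPoly(r,np.round(hull(p,*ends(v,s))*2).astype(int),1)
            M=cv2.resize(m,(1280,960),interpolation=cv2.INTER_NEAREST);c-= (r&M).sum()/max((r|M).sum(),1)
        return c
    sim=np.array([v0]+[np.array(v0)+d for d in ([.006,0,0],[0,.006,0],[0,0,.05])])
    o=minimize(cost,v0,method="Nelder-Mead",options=dict(initial_simplex=sim,xatol=1e-4,fatol=1e-4));return o.x,o.fun
E
python3 - <<'E'
from rack import *
p=capture("wrist");m=mask(p,[(124,296),(107,54)])
v,c=fit([(p,m,(1,-1))],[.712,-.008,-.13]);print(v,c)
for s in (1,-1):print(s,ends(v,s),[proj(p,e).round(1) for e in ends(v,s)])
E
```

```text
comp [115 283  52  51 986]
comp [  94   41   62   24 1202]
[ 0.7123 -0.0074 -0.1171] -0.8702933116817213
1 (array([0.7199, 0.0572, 0.28  ]), array([0.6841, 0.0614, 0.316 ])) [array([119.5, 289.6]), array([156.9, 325.7])]
-1 (array([ 0.7047, -0.0719,  0.28  ]), array([ 0.6689, -0.0677,  0.316 ])) [array([101.3,  54.4]), array([144.4,  52.9])]
```

```bash
python3 -c "
from h import *
print(to([.5708,.0747,.36],-1.6008))
p=capture('wrist');g=cv2.cvtColor(cv2.GaussianBlur(p['frame'],(3,3),0),cv2.COLOR_BGR2GRAY).astype(float)
for r in (110,130,150):
  for a,b in((232,282),(354,405)):
    d=np.abs(np.diff(g[r,a:b]));print(r,sorted((int(i)+a,int(d[i])) for i in np.argsort(d)[::-1][:7]))
"
```

```text
(array([-0.382,  0.299, -0.032]), np.float64(0.001))
110 [(236, 47), (237, 32), (268, 23), (269, 45), (270, 24), (272, 41), (273, 24)]
110 [(362, 10), (363, 32), (364, 34), (366, 35), (367, 41), (368, 16), (395, 9)]
130 [(235, 34), (236, 62), (237, 23), (269, 29), (270, 44), (272, 31), (273, 45)]
130 [(362, 28), (363, 46), (364, 15), (365, 29), (366, 43), (367, 22), (394, 10)]
150 [(235, 37), (236, 53), (237, 18), (270, 35), (271, 37), (273, 35), (274, 37)]
150 [(361, 21), (362, 45), (363, 27), (364, 17), (365, 41), (366, 29), (367, 7)]
```

Request:
move_arm --motion '[{"travel": [-0.2, 0.2, -0.03], "twist": 0}, {"travel": [-0.38, 0.3, -0.04], "twist": 0}, {"travel": [-0.38, 0.3, -0.04], "twist": 0.2}, {"travel": [-0.38, 0.3, -0.04], "twist": 0.4}, {"travel": [-0.38, 0.3, -0.04], "twist": 0.6}, {"travel": [-0.38, 0.3, -0.04], "twist": 0.8}, {"travel": [-0.38, 0.3, -0.04], "twist": 1}, {"travel": [-0.38, 0.3, -0.04], "twist": 1}]'

```text
clock: 53.4
tool_pos: [0.5708, 0.0748, 0.3607]
orientation: [-3.141, 0.0, -2.383]
contact_force: [0.3, 0.7, -1.8]
width: 0.0134
gripper_force: 69.1
```

Request:
move_arm --motion '[{"travel": [0, 0, 0], "twist": 0.2}, {"travel": [0, 0, 0], "twist": 0.4}, {"travel": [0, 0, 0], "twist": 0.6}, {"travel": [0, 0, 0], "twist": 0.8}, {"travel": [0, 0, 0], "twist": 1}, {"travel": [0, 0, 0], "twist": 1}, {"travel": [0, 0, 0], "twist": 1}]'

```text
clock: 54.28
tool_pos: [0.5708, 0.0745, 0.3607]
orientation: [-3.142, 0.0, 3.116]
contact_force: [0.1, -0.3, -1.4]
width: 0.0135
gripper_force: 69.1
```

```bash
cat > eye.py <<'E'
from h import *
T=np.array([.6841,.0614,.316])
s=st();x=np.array([np.cos(s["orientation"][2]),np.sin(s["orientation"][2])])
e=np.array([*(s["tool_pos"][:2]-x*.110),s["tool_pos"][2]-.0015]);print("model eye",e)
O=[]
for n in("top","scene"):
    p=capture(n);r=find(p,"spanner_eye",2);print(n,[(c,u.round(1),at_z(p,u,e[2])) for c,u in r],"model px",proj(p,e).round(1),"tip px",proj(p,T).round(1))
    cv2.imwrite(f"pics/e_{n}.png",p["frame"])
y=np.pi-.117;tx=np.array([np.cos(y),np.sin(y)])
for d,z in ((.114,.347),(.114,.330),(.099,.315)):print(to([*(T[:2]+tx*d),z],y))
E
python3 eye.py
```

```text
t 54.27 tcp [0.5708 0.0745 0.3607] yaw 3.1163 q6 0.15 F [ 0.1 -0.3 -1.4] T [ 0.03 -0.02 -0.03] w 0.0135 g 69.09172832965851
model eye [0.6807 0.0717 0.3592]
top [(0.51, array([250. , 142.6]), array([0.6691, 0.0751, 0.3592])), (0.48, array([305.5, 189.3]), array([ 0.5307, -0.0803,  0.3592]))] model px [251.2 138.7] tip px [256.6 142.6]
scene [(0.85, array([363. , 307.2]), array([0.6862, 0.0685, 0.3592])), (0.58, array([236.3, 326.8]), array([ 0.8021, -0.1548,  0.3592]))] model px [365.3 305.2] tip px [358.2 313.8]
(array([-0.001,  0.004,  0.137]), np.float64(0.114))
(array([-0.001,  0.004,  0.307]), np.float64(0.114))
(array([-0.151, -0.009,  0.457]), np.float64(0.114))
```

Request:
move_arm --motion '[{"travel": [0, 0.004, 0.1], "twist": 0.114}, {"travel": [0, 0.004, 0.2], "twist": 0.114}, {"travel": [0, 0.004, 0.3], "twist": 0.114}, {"travel": [0, 0.004, 0.3], "twist": 0.114}, {"travel": [0, 0.004, 0.3], "twist": 0.114}]'

```text
clock: 55.1
tool_pos: [0.5708, 0.0747, 0.3309]
orientation: [3.142, 0.0, 3.023]
contact_force: [-0.1, 0.8, -1.1]
width: 0.0133
gripper_force: 69.1
```

```bash
python3 eye.py
```

```text
t 55.1 tcp [0.5708 0.0747 0.3309] yaw 3.0233 q6 0.25 F [-0.1  0.8 -1.1] T [ 0.03  0.04 -0.01] w 0.0133 g 69.09938246011734
model eye [0.68   0.0617 0.3294]
top [(0.54, array([255.2, 144.8]), array([0.6728, 0.0639, 0.3294])), (0.43, array([353. , 218.1]), array([ 0.4528, -0.213 ,  0.3294]))] model px [256.  142.4] tip px [256.6 142.6]
scene [(0.89, array([358.6, 311.4]), array([0.6845, 0.0614, 0.3294]))] model px [359.3 309.5] tip px [358.2 313.8]
(array([ 0.001, -0.   , -0.159]), np.float64(-0.002))
(array([ 0.001, -0.   ,  0.011]), np.float64(-0.002))
(array([-0.149, -0.   ,  0.161]), np.float64(-0.002))
```

Request:
move_arm --motion '[{"travel": [0, 0, 0.06], "twist": 0}, {"travel": [-0.03, 0, 0.1], "twist": 0}, {"travel": [-0.06, 0, 0.13], "twist": 0}, {"travel": [-0.06, 0, 0.13], "twist": 0}]'

```text
clock: 55.8
tool_pos: [0.5768, 0.0739, 0.3172]
orientation: [-3.141, -0.001, 3.023]
contact_force: [-0.3, -0.0, -1.0]
width: 0.0133
gripper_force: 69.1
```

```bash
python3 -c "
from h import *
st()"
```

```text
t 55.8 tcp [0.5768 0.0739 0.3172] yaw 3.0227 q6 0.25 F [-0.3 -0.  -1. ] T [ 0.    0.06 -0.01] w 0.0133 g 69.09996807575226
```

No force with the underside below the tip, so the tip is inside the eye. I'll go further along the peg.

Request:
move_arm --motion '[{"travel": [-0.05, 0, 0.05], "twist": 0}, {"travel": [-0.1, 0, 0.1], "twist": 0}, {"travel": [-0.1, 0, 0.1], "twist": 0}]'

```text
clock: 56.18
tool_pos: [0.5869, 0.0727, 0.3069]
orientation: [-3.141, -0.001, 3.023]
contact_force: [0.2, 0.3, -1.0]
width: 0.0136
gripper_force: 69.0
```

```bash
python3 -c "
from h import *
st()"
```

```text
t 56.17 tcp [0.5869 0.0727 0.3069] yaw 3.0227 q6 0.24 F [ 0.2  0.3 -1. ] T [ 0.    0.06 -0.01] w 0.0136 g 69.04685318470001
```

Request:
move_arm --motion '[{"travel": [-0.05, 0, 0.08], "twist": 0}, {"travel": [-0.05, 0, 0.12], "twist": 0}, {"travel": [-0.05, 0, 0.16], "twist": 0}, {"travel": [-0.05, 0, 0.2], "twist": 0}, {"travel": [-0.05, 0, 0.2], "twist": 0}]' --newtons 25

```text
clock: 56.8
tool_pos: [0.5941, 0.0716, 0.2885]
orientation: [-3.141, 0.006, 3.022]
contact_force: [9.0, -2.1, 1.9]
width: 0.013
gripper_force: 69.4
```

```bash
python3 eye.py
```

```text
t 56.8 tcp [0.5941 0.0716 0.2885] yaw 3.022 q6 0.24 F [ 9.  -2.1  1.9] T [-0.52 -2.24 -0.13] w 0.013 g 69.35316234827042
model eye [0.7033 0.0585 0.287 ]
top [(0.62, array([256.7, 141.3]), array([0.6985, 0.0644, 0.287 ]))] model px [258.7 139.8] tip px [256.6 142.6]
scene [(0.79, array([353.1, 326.4]), array([0.7026, 0.0577, 0.287 ]))] model px [353.4 326.8] tip px [358.2 313.8]
(array([ 0.231,  0.002, -0.584]), np.float64(-0.003))
(array([ 0.232,  0.002, -0.414]), np.float64(-0.003))
(array([ 0.082,  0.003, -0.263]), np.float64(-0.003))
```

The eye is caught on the peg and very near the site. I'll release.

Request:
move_arm --motion '[{"travel": [0, 0, 0], "twist": 0}, {"travel": [0, 0, 0], "twist": 0}, {"travel": [0, 0, 0], "twist": 0}, {"travel": [0, 0, 0], "twist": 0}, {"travel": [0, 0, 0], "twist": 0}, {"travel": [0, 0, 0], "twist": 0}, {"travel": [0, 0, 0], "twist": 0}, {"travel": [0, 0, 0], "twist": 0}]' --fingers 0

```text
clock: 58.0
tool_pos: [0.5916, 0.0722, 0.2877]
orientation: [-3.142, 0.0, 3.023]
contact_force: [-0.2, 0.0, -0.6]
width: 0.0855
gripper_force: 0.0
```

```bash
cat > hung.py <<'E'
from h import *
S=[np.array([.7110,.0582,.289]),np.array([.6958,-.0709,.289])]
st()
for k in ("spanner","gauge"):
    O=[]
    for n in("top","scene"):
        p=capture(n)
        for kk in (k+"_eye",k):
            r=find(p,kk,3);print(n,kk,[(c,u.round(1)) for c,u in r])
        print("  site px",[proj(p,s).round(1) for s in S],"hang 107 below",[proj(p,s-[0,0,.107]).round(1) for s in S])
E
python3 hung.py
```

```text
t 58.0 tcp [0.5916 0.0722 0.2877] yaw 3.0228 q6 0.24 F [-0.2  0.  -0.6] T [ 0.   -0.01  0.02] w 0.0855 g 0.0
top spanner_eye [(0.73, array([260.3, 218.7])), (0.65, array([256.8, 137.7]))]
top spanner [(0.68, array([264.2, 150.1])), (0.38, array([353.2, 220.4]))]
  site px [array([258.7, 137.1]), array([302.1, 141.4])] hang 107 below [array([262.4, 148.8]), array([302.9, 152.8])]
scene spanner_eye [(0.51, array([353.9, 333.6]))]
scene spanner [(0.57, array([347.1, 347.2])), (0.32, array([348.1, 330.3]))]
  site px [array([352.3, 329.7]), array([296.7, 305.8])] hang 107 below [array([349.2, 346.5]), array([298.6, 324.2])]
top gauge_eye [(0.77, array([445.9, 214.2])), (0.61, array([395.8, 212.2])), (0.61, array([499.1, 263.8]))]
top gauge [(0.82, array([441.5, 197.3])), (0.78, array([391.6, 228.4])), (0.76, array([384.7, 316.5]))]
  site px [array([258.7, 137.1]), array([302.1, 141.4])] hang 107 below [array([262.4, 148.8]), array([302.9, 152.8])]
scene gauge_eye [(0.94, array([170.1, 249.3])), (0.8, array([148. , 193.6])), (0.76, array([275.1, 201. ]))]
scene gauge [(0.69, array([321.8, 361.9])), (0.59, array([231.3, 252.5])), (0.58, array([157.6, 272. ]))]
  site px [array([352.3, 329.7]), array([296.7, 305.8])] hang 107 below [array([349.2, 346.5]), array([298.6, 324.2])]
```

The spanner hangs on the left peg. Next I'll go over the gauge.

Request:
move_arm --motion '[{"travel": [0.5, 0, 0], "twist": 0}, {"travel": [0.54, -0.5, 0], "twist": 0}, {"travel": [0.54, -1, 0], "twist": 0}, {"travel": [0.54, -1, 0], "twist": 0}]'

```text
clock: 59.1
tool_pos: [0.5256, -0.0232, 0.288]
orientation: [-3.141, 0.0, 3.019]
contact_force: [0.0, 0.9, 0.0]
width: 0.0854
gripper_force: 0.0
```

Request:
move_arm --motion '[{"travel": [0, -0.5, 0], "twist": 0}, {"travel": [0, -1, 0], "twist": 0}]'

```text
clock: 59.35
tool_pos: [0.5146, -0.1201, 0.2878]
orientation: [3.141, 0.001, 3.025]
contact_force: [0.9, 0.5, 0.9]
width: 0.0853
gripper_force: 0.0
```

Request:
move_arm --motion '[{"travel": [0, -0.5, 0], "twist": 0}, {"travel": [0, -1, 0], "twist": 0}]'

```text
clock: 59.6
tool_pos: [0.5027, -0.22, 0.2878]
orientation: [3.141, 0.0, 3.024]
contact_force: [0.6, -0.4, 0.6]
width: 0.0854
gripper_force: 0.0
```

Request:
move_arm --motion '[{"travel": [0, -0.5, 0], "twist": 0}, {"travel": [0, -1, 0.3], "twist": 0.2}, {"travel": [0, -1, 0.6], "twist": 0.2}]'

```text
clock: 59.98
tool_pos: [0.4908, -0.3214, 0.2269]
orientation: [-3.141, 0.001, 2.861]
contact_force: [-0.5, 0.0, -0.2]
width: 0.0853
gripper_force: 0.0
```

Request:
move_arm --motion '[{"travel": [0, -0.5, 0], "twist": 0}, {"travel": [0, -0.5, 0], "twist": 0}, {"travel": [0, -0.5, 0], "twist": 0}]'

```text
clock: 60.35
tool_pos: [0.4774, -0.3661, 0.2277]
orientation: [3.141, 0.0, 2.866]
contact_force: [0.9, 0.0, 0.0]
width: 0.0856
gripper_force: 0.0
```

Run:
```python
from h import *
st();p=capture("wrist");cv2.imwrite("pics/w20.png",p["frame"])
for k in ("gauge","gauge_eye"):
    print(k,[(c,u.round(1),at_z(p,u,.004)) for c,u in find(p,k,3)])
a=[(r["conf"],np.array(r["rect"])*[640,480,640,480]) for r in search_frame(p,"gauge")[:2]];print(a)
f=p["frame"]
for r in find(p,"gauge",2): u=r[1].astype(int);print(f[u[1],u[0]])
```

```text
t 60.35 tcp [ 0.4774 -0.3661  0.2277] yaw 2.8657 q6 -0.38 F [0.9 0.  0. ] T [-0.02  0.03 -0.02] w 0.0856 g 0.0
gauge [(0.8, array([311.7, 202.1]), array([ 0.4806, -0.3724,  0.004 ]))]
gauge_eye [(0.81, array([318.3, 266.7]), array([ 0.5451, -0.3843,  0.004 ])), (0.73, array([154.5, 297.1]), array([ 0.5319, -0.5528,  0.004 ]))]
[(0.78, array([  2.816, 158.304,  49.472,  38.88 ])), (0.73, array([291.072, 114.096,  42.304, 167.184]))]
[162 143 139]
```

Run:
```python
from h import *
st();p=capture("wrist");hsv=cv2.cvtColor(p["frame"],cv2.COLOR_BGR2HSV)
m=(hsv[...,1]<75).astype(np.uint8);m[:,:280]=0;m[:,350:]=0
m=cv2.morphologyEx(m,cv2.MORPH_OPEN,np.ones((3,3)))
n,l,s,c=cv2.connectedComponentsWithStats(m);i=l[202,312];print(s[i])
C=[]
for r in range(s[i][1],s[i][1]+s[i][3],10):
    x=np.flatnonzero(l[r]==i);print(r,x.min(),x.max(),len(x));C.append((r,(x.min()+x.max())/2))
a=[at_z(p,(c,r),.01) for r,c in C if 170<r<240];d=a[0]-a[-1];print(a[0],a[-1],np.arctan2(d[1],d[0]))
rows=[q for q in range(240,300) if (l[q]==i).any()]
```

```text
t 60.6 tcp [ 0.4775 -0.3659  0.228 ] yaw 2.867 q6 -0.38 F [ 0.9  0.7 -0.3] T [0.01 0.05 0.03] w 0.0858 g 0.0
[ 289  115   45  169 3536]
115 307 320 14
125 294 321 28
135 289 327 39
145 290 328 39
155 301 318 18
165 302 319 18
175 303 320 18
185 303 320 18
195 304 321 18
205 305 321 17
215 306 322 17
225 307 323 17
235 307 323 17
245 308 324 17
255 308 326 19
265 302 333 14
275 304 332 20
[ 0.4554 -0.3651  0.01  ] [ 0.5109 -0.3776  0.01  ] 2.919928295202348
```

```bash
python3 -c "
from h import *
print(to([.4800,-.3697,.0035],2.92))"
```

```text
(array([-0.034, -0.029,  2.245]), np.float64(-0.068))
```

Request:
move_arm --motion '[{"travel": [-0.034, -0.029, 0.5], "twist": -0.068}, {"travel": [-0.034, -0.029, 1], "twist": -0.068}, {"travel": [-0.034, -0.029, 1], "twist": -0.068}]'

```text
clock: 61.02
tool_pos: [0.4768, -0.3679, 0.1241]
orientation: [3.138, -0.007, 2.92]
contact_force: [0.2, 1.4, 0.8]
width: 0.0852
gripper_force: 0.0
```

Request:
move_arm --motion '[{"travel": [0, 0, 0.5], "twist": 0}, {"travel": [0, 0, 0.9], "twist": 0}, {"travel": [0, 0, 0.9], "twist": 0}]'

```text
clock: 61.4
tool_pos: [0.4785, -0.3694, 0.0371]
orientation: [3.14, -0.003, 2.919]
contact_force: [-0.3, -0.2, 0.8]
width: 0.0851
gripper_force: 0.0
```

Request:
move_arm --motion '[{"travel": [0, 0, 0.34], "twist": 0}, {"travel": [0, 0, 0.34], "twist": 0}, {"travel": [0, 0, 0.34], "twist": 0}]'

```text
clock: 61.78
tool_pos: [0.4809, -0.3714, 0.0064]
orientation: [-3.14, 0.003, 2.919]
contact_force: [-0.4, 0.4, 0.1]
width: 0.0852
gripper_force: 0.0
```

Request:
move_arm --motion '[{"travel": [0, 0, 0], "twist": 0}, {"travel": [0, 0, 0], "twist": 0}, {"travel": [0, 0, 0], "twist": 0}, {"travel": [0, 0, 0], "twist": 0}, {"travel": [0, 0, 0], "twist": 0}, {"travel": [0, 0, 0], "twist": 0}, {"travel": [0, 0, 0], "twist": 0}, {"travel": [0, 0, 0], "twist": 0}]' --fingers 1 --newtons 50

```text
clock: 62.78
tool_pos: [0.4796, -0.3705, 0.0041]
orientation: [-3.141, 0.0, 2.919]
contact_force: [-0.5, 1.1, 5.8]
width: 0.0142
gripper_force: 49.4
```

```bash
python3 -c "
from h import *
st()"
```

```text
t 62.77 tcp [ 0.4796 -0.3705  0.0041] yaw 2.9191 q6 -0.44 F [-0.5  1.1  5.8] T [0.14 0.18 0.  ] w 0.0142 g 49.360840916633606
```

Request:
move_arm --motion '[{"travel": [0, 0, -0.5], "twist": 0}, {"travel": [0, 0, -1], "twist": 0}]'

```text
clock: 63.02
tool_pos: [0.4786, -0.3697, 0.1036]
orientation: [3.14, -0.002, 2.919]
contact_force: [1.2, -0.6, -0.5]
width: 0.0136
gripper_force: 49.1
```

Request:
move_arm --motion '[{"travel": [0, 0, -0.5], "twist": 0}, {"travel": [0, 0, -1], "twist": 0}]'

```text
clock: 63.28
tool_pos: [0.479, -0.37, 0.2047]
orientation: [3.141, -0.001, 2.919]
contact_force: [0.6, -1.2, -0.6]
width: 0.014
gripper_force: 49.1
```

Request:
move_arm --motion '[{"travel": [0, 0, -0.5], "twist": 0}, {"travel": [0, 0.4, -1], "twist": 0}, {"travel": [0, 1, -1], "twist": 0}, {"travel": [0, 1, -1], "twist": 0}]'

```text
clock: 63.78
tool_pos: [0.5024, -0.2697, 0.3043]
orientation: [3.141, 0.001, 2.924]
contact_force: [-0.1, -0.4, -0.6]
width: 0.0141
gripper_force: 49.2
```

Request:
move_arm --motion '[{"travel": [0, 0.5, -0.3], "twist": 0}, {"travel": [0, 1, -0.54], "twist": 0}, {"travel": [0, 1, -0.54], "twist": -0.134}]'

```text
clock: 64.15
tool_pos: [0.5248, -0.1733, 0.3591]
orientation: [3.142, 0.002, 3.031]
contact_force: [0.9, -0.2, -1.2]
width: 0.0139
gripper_force: 49.3
```

```bash
cat > eyeg.py <<'E'
from h import *
T=np.array([.6689,-.0677,.316])
s=st();x=np.array([np.cos(s["orientation"][2]),np.sin(s["orientation"][2])])
e=np.array([*(s["tool_pos"][:2]-x*.0675),s["tool_pos"][2]]);print("model eye",e)
for n in("top","scene"):
    p=capture(n);r=find(p,"gauge_eye",4);print(n,[(c,u.round(1),at_z(p,u,e[2])) for c,u in r],"model px",proj(p,e).round(1),"tip px",proj(p,T).round(1))
y=np.pi-.117;tx=np.array([np.cos(y),np.sin(y)])
for d,z in ((.0715,.36),(.0715,.330),(.0655,.316),(.0555,.306)):print(to([*(T[:2]+tx*d),z],y))
E
python3 eyeg.py
```

```text
t 64.15 tcp [ 0.5248 -0.1733  0.3591] yaw 3.0307 q6 -0.21 F [ 0.9 -0.2 -1.2] T [-0.02 -0.   -0.01] w 0.0139 g 49.32052552700043
model eye [ 0.5918 -0.1808  0.3591]
top [(0.81, array([376.4, 296.7]), array([ 0.2309, -0.2674,  0.3591])), (0.64, array([499.2, 265. ]), array([ 0.3109, -0.6054,  0.3591])), (0.63, array([443. , 214.1]), array([ 0.4547, -0.4604,  0.3591]))] model px [341.  167.7] tip px [300.9 147. ]
scene [(0.9, array([168.3, 252.1]), array([ 0.6919, -0.3618,  0.3591])), (0.82, array([150.2, 193.6]), array([ 0.5623, -0.479 ,  0.3591])), (0.58, array([263.8, 237.9]), array([ 0.5948, -0.18  ,  0.3591])), (0.3, array([346.7, 346.4]), array([0.7733, 0.0597, 0.3591]))] model px [264.  236.7] tip px [301.8 290. ]
(array([-0.602,  1.246, -0.034]), np.float64(-0.003))
(array([-0.603,  1.246,  0.266]), np.float64(-0.003))
(array([-0.663,  1.246,  0.406]), np.float64(-0.003))
(array([-0.763,  1.246,  0.506]), np.float64(-0.003))
```

Request:
move_arm --motion '[{"travel": [-0.2, 0.5, 0], "twist": 0}, {"travel": [-0.4, 1, 0], "twist": 0}, {"travel": [-0.4, 1, 0], "twist": 0}]'

```text
clock: 64.72
tool_pos: [0.5758, -0.0789, 0.3562]
orientation: [3.141, -0.002, 3.026]
contact_force: [-1.4, 0.8, -1.4]
width: 0.0141
gripper_force: 49.4
```

Request:
move_arm --motion '[{"travel": [-0.2, 0.246, 0], "twist": 0}, {"travel": [-0.2, 0.246, 0.1], "twist": 0}, {"travel": [-0.2, 0.246, 0.24], "twist": 0}, {"travel": [-0.2, 0.246, 0.24], "twist": 0}, {"travel": [-0.2, 0.246, 0.24], "twist": 0}]'

```text
clock: 65.35
tool_pos: [0.5972, -0.0593, 0.3338]
orientation: [-3.141, -0.0, 3.023]
contact_force: [0.3, -1.0, -0.7]
width: 0.0136
gripper_force: 49.4
```

```bash
python3 eyeg.py
```

```text
t 65.35 tcp [ 0.5972 -0.0593  0.3338] yaw 3.0232 q6 0.02 F [ 0.3 -1.  -0.7] T [ 0.   -0.01 -0.05] w 0.0136 g 49.423375725746155
model eye [ 0.6642 -0.0673  0.3338]
top [(0.6, array([443.2, 210.9]), array([ 0.4688, -0.468 ,  0.3338])), (0.52, array([500.7, 264.6]), array([ 0.3144, -0.6188,  0.3338])), (0.49, array([375.6, 295.8]), array([ 0.2343, -0.2684,  0.3338]))] model px [300.6 146.6] tip px [300.9 147. ]
scene [(0.85, array([148.9, 190.9]), array([ 0.5407, -0.5039,  0.3338])), (0.75, array([168.7, 253.2]), array([ 0.683 , -0.3738,  0.3338])), (0.68, array([301.9, 285.4]), array([ 0.6666, -0.0677,  0.3338])), (0.6, array([273.4, 198.1]), array([ 0.4682, -0.2086,  0.3338]))] model px [302.4 284.5] tip px [301.8 290. ]
(array([-0.001, -0.006, -0.257]), np.float64(-0.001))
(array([-0.001, -0.006,  0.043]), np.float64(-0.001))
(array([-0.061, -0.006,  0.183]), np.float64(-0.001))
(array([-0.161, -0.006,  0.283]), np.float64(-0.001))
```

Request:
move_arm --motion '[{"travel": [-0.01, -0.006, 0.1], "twist": 0}, {"travel": [-0.04, -0.006, 0.14], "twist": 0}, {"travel": [-0.06, -0.006, 0.18], "twist": 0}, {"travel": [-0.06, -0.006, 0.18], "twist": 0}]'

```text
clock: 66.05
tool_pos: [0.6036, -0.0598, 0.3151]
orientation: [-3.142, -0.001, 3.024]
contact_force: [-0.1, 0.8, -1.6]
width: 0.0141
gripper_force: 49.4
```

```bash
python3 -c "
from h import *
st()"
```

```text
t 66.05 tcp [ 0.6036 -0.0598  0.3151] yaw 3.0245 q6 0.02 F [-0.1  0.8 -1.6] T [0.04 0.01 0.  ] w 0.0141 g 49.422367215156555
```

Request:
move_arm --motion '[{"travel": [-0.05, 0, 0.05], "twist": 0}, {"travel": [-0.1, 0, 0.1], "twist": 0}, {"travel": [-0.1, 0, 0.1], "twist": 0}]'

```text
clock: 66.42
tool_pos: [0.6138, -0.0611, 0.3048]
orientation: [-3.142, -0.001, 3.024]
contact_force: [0.0, -1.0, -3.0]
width: 0.014
gripper_force: 49.2
```

```bash
python3 eyeg.py
```

```text
t 66.42 tcp [ 0.6138 -0.0611  0.3048] yaw 3.0244 q6 0.02 F [ 0. -1. -3.] T [-0.    0.17  0.03] w 0.014 g 49.244558215141296
model eye [ 0.6809 -0.069   0.3048]
top [(0.72, array([501.5, 264.1]), array([ 0.3186, -0.6319,  0.3048])), (0.62, array([443.4, 213.2]), array([ 0.468 , -0.4757,  0.3048])), (0.52, array([378.3, 299.5]), array([ 0.2251, -0.279 ,  0.3048]))] model px [301.4 144.4] tip px [300.9 147. ]
scene [(0.77, array([167.9, 251. ]), array([ 0.6655, -0.3947,  0.3048])), (0.67, array([298.9, 295.8]), array([ 0.6789, -0.0713,  0.3048])), (0.66, array([313.7, 268. ]), array([ 0.6042, -0.0623,  0.3048])), (0.64, array([275.1, 198.8]), array([ 0.4488, -0.2143,  0.3048]))] model px [299.6 296.9] tip px [301.8 290. ]
(array([ 0.157, -0.001, -0.544]), np.float64(-0.0))
(array([ 0.157, -0.001, -0.244]), np.float64(-0.0))
(array([ 0.097, -0.001, -0.104]), np.float64(-0.0))
(array([-0.003, -0.001, -0.004]), np.float64(-0.0))
```

Request:
move_arm --motion '[{"travel": [-0.05, 0, 0.06], "twist": 0}, {"travel": [-0.07, 0, 0.11], "twist": 0}, {"travel": [-0.07, 0, 0.15], "twist": 0}, {"travel": [-0.07, 0, 0.15], "twist": 0}]'

```text
clock: 67.12
tool_pos: [0.6217, -0.062, 0.2914]
orientation: [3.142, 0.003, 3.024]
contact_force: [2.7, 0.3, 2.4]
width: 0.014
gripper_force: 49.8
```

```bash
python3 -c "
from h import *
st()"
```

```text
t 67.12 tcp [ 0.6217 -0.062   0.2914] yaw 3.0243 q6 0.02 F [2.7 0.3 2.4] T [-0.09 -0.85  0.  ] w 0.014 g 49.75646674633026
```

Request:
move_arm --motion '[{"travel": [0, 0, 0], "twist": 0}, {"travel": [0, 0, 0], "twist": 0}, {"travel": [0, 0, 0], "twist": 0}, {"travel": [0, 0, 0], "twist": 0}, {"travel": [0, 0, 0], "twist": 0}, {"travel": [0, 0, 0], "twist": 0}, {"travel": [0, 0, 0], "twist": 0}, {"travel": [0, 0, 0], "twist": 0}]' --fingers 0

```text
clock: 68.12
tool_pos: [0.6205, -0.0619, 0.2907]
orientation: [-3.142, -0.0, 3.024]
contact_force: [0.2, 0.7, -0.2]
width: 0.0859
gripper_force: 0.0
```

Request:
move_arm --motion '[{"travel": [0.5, 0, 0], "twist": 0}, {"travel": [1, 0, 0], "twist": 0}, {"travel": [1, 0, 0], "twist": 0}, {"travel": [1, 0, 0], "twist": 0}]'

```text
clock: 68.62
tool_pos: [0.5218, -0.0502, 0.2913]
orientation: [3.142, 0.002, 3.024]
contact_force: [-0.4, -0.1, 0.8]
width: 0.0853
gripper_force: 0.0
```

```bash
python3 hung.py
```

```text
t 68.62 tcp [ 0.5218 -0.0502  0.2913] yaw 3.0244 q6 0.02 F [-0.4 -0.1  0.8] T [ 0.02 -0.01  0.  ] w 0.0853 g 0.0
top spanner_eye [(0.39, array([259.7, 138.2]))]
top spanner [(0.45, array([264.2, 148. ]))]
  site px [array([258.7, 137.1]), array([302.1, 141.4])] hang 107 below [array([262.4, 148.8]), array([302.9, 152.8])]
scene spanner_eye [(0.77, array([349.2, 331.8]))]
scene spanner [(0.58, array([347.8, 349. ]))]
  site px [array([352.3, 329.7]), array([296.7, 305.8])] hang 107 below [array([349.2, 346.5]), array([298.6, 324.2])]
top gauge_eye [(0.76, array([375.8, 296. ])), (0.73, array([444.4, 211.7])), (0.66, array([499.5, 268. ]))]
top gauge [(0.72, array([482.5, 258.7])), (0.71, array([383.2, 316.6])), (0.59, array([443. , 192.9]))]
  site px [array([258.7, 137.1]), array([302.1, 141.4])] hang 107 below [array([262.4, 148.8]), array([302.9, 152.8])]
scene gauge_eye [(0.81, array([171.1, 251.7])), (0.67, array([276.1, 199.3])), (0.61, array([147.4, 189.8]))]
scene gauge [(0.83, array([160.3, 202.4])), (0.74, array([300.8, 319.5])), (0.71, array([155.9, 272.1]))]
  site px [array([352.3, 329.7]), array([296.7, 305.8])] hang 107 below [array([349.2, 346.5]), array([298.6, 324.2])]
```

Request:
move_arm --motion '[{"travel": [0.3, 0, -0.3], "twist": 0}, {"travel": [0.3, 0, -0.3], "twist": 0}, {"travel": [0.3, 0, -0.3], "twist": 0}, {"travel": [0.3, 0, -0.3], "twist": 0}, {"travel": [0.3, 0, -0.3], "twist": 0}, {"travel": [0.3, 0, -0.3], "twist": 0}, {"travel": [0.3, 0, -0.3], "twist": 0}, {"travel": [0.3, 0, -0.3], "twist": 0}, {"travel": [0.3, 0, -0.3], "twist": 0}, {"travel": [0.3, 0, -0.3], "twist": 0}, {"travel": [0.3, 0, -0.3], "twist": 0}, {"travel": [0.3, 0, -0.3], "twist": 0}]'

```text
clock: 70.72
tool_pos: [0.4914, -0.0467, 0.3207]
orientation: [-3.142, 0.0, 3.024]
contact_force: [-1.1, 1.0, 1.2]
width: 0.0851
gripper_force: 0.0
```

Run:
```python
from h import *
st()
for n in ("scene","top"):
    p=capture(n)
    print(n,[(c,u.round(1)) for k in("gauge","gauge_eye","spanner","spanner_eye") for c,u in find(p,k,5) if 240<u[0]<365 and u[1]>130], proj(p,[.6958,-.0709,.221]).round(1))
    for X in ([.516,.0855,.077],[.5025,-.237,.077]):
        u=proj(p,X).round().astype(int);hsv=cv2.cvtColor(p["frame"],cv2.COLOR_BGR2HSV)[u[1]-14:u[1]+15,u[0]-14:u[0]+15]
        m=((hsv[...,0]>15)&(hsv[...,0]<30)&(hsv[...,1]>120)&(hsv[...,2]>130)).astype(np.uint8)
        q=np.argwhere(m)[:,::-1]+u-14
        if len(q)>8:
            w=np.array([at_z(p,k,.077)[:2] for k in q.astype(float)],np.float32);v=cv2.fitLine(w,cv2.DIST_L2,0,.01,.01).ravel()
            print(len(q),"wing yaw mod pi",np.arctan2(v[1],v[0])%np.pi)
```

```text
t 70.72 tcp [ 0.4914 -0.0467  0.3207] yaw 3.0244 q6 0.02 F [-1.1  1.   1.2] T [-0.01 -0.01 -0.03] w 0.0851 g 0.0
scene [(0.71, array([282.4, 186.8])), (0.68, array([298.1, 318. ])), (0.64, array([276.6, 201.3])), (0.62, array([297.6, 310.2])), (0.7, array([347.8, 348.7])), (0.39, array([350.6, 327.4])), (0.64, array([353.4, 332.5]))] [297.9 317.8]
34 wing yaw mod pi 2.558045
32 wing yaw mod pi 1.7231789
top [(0.18, array([254.8, 221. ]))] [302.6 148.8]
29 wing yaw mod pi 1.9189951
```

```bash
python3 -c "
from h import *
print(hand_in())"
```

```text
the job is handed in; nothing more can be done
None
```

The job is handed in with no verdict returned: both jam nuts turned clockwise until hard, the spanner hangs on the left peg and the gauge on the right, but stop B slid about 27 mm (limit 40) when the spanner first caught its boss.

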